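Clear the labelling bench's rejects into the scrap bin

ROBOT

A 7-joint arm with a two-finger parallel gripper is mounted at the origin on the work surface. World frame = base frame: x ahead of the robot, y to its left, z up, the work surface at z = 0. Lengths are in m, angles in rad, forces in N, time in s.
With the tool pointing down it reaches from about 0.425 to 0.925 m from the base axis. Payload 6.8 kg.
Tool frame: the origin (TCP) lies between the finger pads; the fingertips stand r.tip_extent ahead of it and the grasp point (between the pads) lies 5 mm behind it (r.tip_extent is the distance from the TCP to the fingertips, in m); y points along the fingers, x is the direction in which the jaws open and shut, and the axes are right-handed (so a half turn about y gives the same grasp; the last joint's range is limited). The gripper opens to 85 mm and grips with 20 to 120 N. Pads are 22 mm wide; open, the fingers measure 114 mm over their backs; the gripper's body (76 mm by 85 mm) begins 54 mm behind the grasp point. The pads swing forward as they close: fully open they stand 13 mm farther back than shut.
Start: joints at [1.043, 0.477, 0.022, 1.555, -0.011, 1.109, -0.083], TCP at [0.275, -0.616, 0.21] pointing down, gripper open.
Joint ranges: [-2.96, 2.96], [-0.34, 2.1], [-1.41, 1.46], [0.24, 2.44], [-1.37, 4.51], [0.17, 1.92], [-2.96, 2.96]. Speed limits (rad/s): [2.39, 2.39, 3.14, 3.14, 3.14, 3.14, 3.14].

INTERFACE

Orientations are given as a rotation vector (axis times angle).
In Python, from bench import r gives the robot as it stands.
- The arm moves only by the tool send_rows, never from a script. Its argument "plan" is a list of rows, each a list of 5 numbers: the shift along the tool's x, y, z in cm, then the turn about the tool's y in degrees, then the opening, from 0 (shut) to 1 (fully open). In form: [[dx, dy, dz, spin, grip], ...]. A call has 1 to 12 rows; each row shifts and turns the commanded pose from where the row before left it, along the tool's axes as they then stand; what a row does not reach is not made up. A row lasts 1/8 s, in which the tool goes at most 62.5 mm and 10.7 degrees, less where a joint would pass 70% of its speed; a pose out of reach is approached as far as the arm can. A call is refused whole if a number of a shift passes 6.25 or a number of a turn 10.7, either way. A call with a gripper value outside its range is refused whole. The fingers move at their own pace and stop on an object; "force" is the grip in N (left out, the last holds). Time passes only in rows, so rows that do not move let the fingers close. It gives the time, the measured TCP pose, the force and the opening at its end, in the units of the state.
- r.get_obs(): the state, without advancing time (a new reading comes with each control period).
- r.grab_frame(name): name is "side" or "top" or "wrist"; returns a dict with "image" (400x640x3 uint8, red, green, blue), "camera_matrix" (3x3 intrinsics, pixels), "D" ([k1, k2, p1, p2, k3] as OpenCV has them; the pictures are not rectified), "cam_to_world" (4x4, takes a point from camera to world coordinates). Camera axes: x right, y down, z forward; pixel columns grow to the right and rows downward; lengths in m; the calibration is good to about 2 mm. A picture is of the moment at which its call begins. There is no depth.
- r.hand_in(): hands the job in, once; it reports no verdict.
Trained networks look in the newest picture that a camera, given by its name, has taken for a name from the list of things; names that differ only in an ending like _2 or _b are one class to them, and where a whole thing is asked for, a point or a joint stands for the part that bears it (a point fixed in the world has none). Each returns a list of dicts, best first, with "p" (0 to 1); they miss things now and then, are a little off and sometimes report something else, mostly with a low value. They report only what shows in the picture. A call takes as long as a camera call. They do not tell look-alikes from the thing itself.
- r.recognise(camera, target): "rect" ([left, top, right, bottom] in pixels, round what is visible of it).
The state is a dict: "clock": time; "joints": joint angles; "qvel": joint speeds; "tau": joint torques, N m; "tcp_pos": TCP position; "orientation": TCP orientation; "contact_force": force on the tool from outside, world axes, zero at the start; "moment": the same for the moment, N m; "grip_width": finger opening in m.
Only numpy, scipy, OpenCV 4.12 (cv2) and the standard library are available. Lean on these libraries where they do the work, as an engineer would, in place of code of your own. Each camera call takes 0.05 s, during which the arm holds its last target.

TASK

Put the stray reject stopper and the empty label core that stand loose on the bench into the scrap tray, with the three rejects already in it. Then lift the tray by its leaning handle, tip everything in it over its ramped lip into the steel scrap bin, and set the empty tray back upright, wholly on the rubber mat. Leave the bottle and the label roll where they are.

Things in the scene. Friction and masses are not known exactly. Their poses are not given: they have to be found in the camera images.
- tray: loose open aluminium scrap tray, 0.28 kg, 180 mm long (its x) by 150 mm wide (y); walls 45 mm high, 5 mm thick, at the back (-x) and both sides; origin: centre of underside, z up. Floor 5 mm thick, flat from x = -85 to +50 mm. It stands on the mat; at the start three reject stoppers stand in a row along its back wall (x about -60 mm), the rest of its floor is free
- tray_grip (a point): grip point inside the tray's handle, at (-107.5, 0, 79) mm in the tray's frame; axes as the tray's. The handle is a flat black plate 16 mm thick, 70 mm wide (y), rising 70 mm from the back wall's top and leaning 30 degrees outward: its upward direction in the tray's frame is (-0.5, 0, 0.866). The point is 45 mm up it. Lean the gripper with it to take its two broad faces
- tray_lip (a point): middle of the upper edge of the tray's open pouring end, at (90, 0, 19) mm in the tray's frame; axes as the tray's. A ramp rises to it from the flat floor (x = 50 to 90 mm, 14 mm up)
- scrap_bin: fixed open steel scrap bin, empty, 240 (x) by 230 (y) mm outside, 100 mm high, walls 6 mm; rims beaded to 102 mm; origin at the centre of its underside, z up. It stands to the right (-y) of the mat
- mat: fixed black rubber mat on the bench, 220 (x) by 300 (y) mm, 3 mm thick; origin at the centre of its underside; the tray's home. The tray lies along the mat's y with its handle end towards the mat's +y
- stopper1: reject bottle stopper, 62 mm tall, standing head down: black plastic head 38 mm in diameter, 22 mm high, below; cork shank 26 mm in diameter, 40 mm long, above; origin at the centre of the underside as it stands, z along the shank; in the tray at the start, 35 g
- stopper2: like stopper1, in the tray at the start
- stopper3: like stopper1, in the tray at the start
- stray_stopper: reject bottle stopper, 62 mm tall, standing head down: black plastic head 38 mm in diameter, 22 mm high, below; cork shank 26 mm in diameter, 40 mm long, above; origin at the centre of the underside as it stands, z along the shank; 35 g; it stands on the bench, on the far side
- label_core: empty cardboard label core, a tube 80 mm tall, 48 mm outside and 38 mm inside diameter, 50 g, standing on the bench on the far side; origin at the centre of its lower end, z along it
- bottle: bystander: full amber glass bottle, 80 mm in diameter, 240 mm tall, standing; origin under its centre
- label_roll: bystander: roll of labels lying flat, 110 mm in diameter, 60 mm high; origin under its centre
Not all that is in view belongs to the job. Leave any pink or yellow look-alike of the stopper3 alone.

How it is judged:
On the way, in this order (a step that is already met when the one before it is completed fails the run):
1. all five rejects are in the tray, the tray still standing upright on the mat (x of stopper1 in the frame of tray between -0.09 and 0.09 m and y of stopper1 in the frame of tray between -0.072 and 0.072 m and z of stopper1 in the frame of tray between 0 and 0.06 m and x of stopper2 in the frame of tray between -0.09 and 0.09 m and y of stopper2 in the frame of tray between -0.072 and 0.072 m and z of stopper2 in the frame of tray between 0 and 0.06 m and x of stopper3 in the frame of tray between -0.09 and 0.09 m and y of stopper3 in the frame of tray between -0.072 and 0.072 m and z of stopper3 in the frame of tray between 0 and 0.06 m and x of stray_stopper in the frame of tray between -0.09 and 0.09 m and y of stray_stopper in the frame of tray between -0.072 and 0.072 m and z of stray_stopper in the frame of tray between 0 and 0.06 m and x of label_core in the frame of tray between -0.09 and 0.09 m and y of label_core in the frame of tray between -0.072 and 0.072 m and z of label_core in the frame of tray between 0 and 0.06 m and z of tray in the frame of mat below 0.012 m and angle between tray's own z axis and vertical below 0.1 rad), for 0.2 s.
2. the tray is tipped by more than 35 degrees with its lip over the bin (angle between tray's own z axis and vertical above 0.61 rad and x of tray_lip in the frame of scrap_bin between -0.12 and 0.12 m and y of tray_lip in the frame of scrap_bin between -0.115 and 0.115 m), for 0.1 s.
At the end, for the whole second after the job is handed in: The three stoppers from the tray, the stray stopper and the label core all lie at rest inside the scrap bin, below its rim; the tray stands upright (within 3.5 degrees) and at rest on the mat, its centre within 60 mm of the mat's centre along the mat's x and 85 mm along its y (x of stopper1 in the frame of scrap_bin between -0.118 and 0.118 m and y of stopper1 in the frame of scrap_bin between -0.113 and 0.113 m and z of each of stopper1, stopper2, stopper3, stray_stopper, label_core in the frame of scrap_bin below 0.098 m and linear speed of each of stopper1, stopper2, stopper3, stray_stopper, label_core below 0.03 m/s and x of stopper2 in the frame of scrap_bin between -0.118 and 0.118 m and y of stopper2 in the frame of scrap_bin between -0.113 and 0.113 m and x of stopper3 in the frame of scrap_bin between -0.118 and 0.118 m and y of stopper3 in the frame of scrap_bin between -0.113 and 0.113 m and x of stray_stopper in the frame of scrap_bin between -0.118 and 0.118 m and y of stray_stopper in the frame of scrap_bin between -0.113 and 0.113 m and x of label_core in the frame of scrap_bin between -0.118 and 0.118 m and y of label_core in the frame of scrap_bin between -0.113 and 0.113 m and x of tray in the frame of mat between -0.06 and 0.06 m and y of tray in the frame of mat between -0.085 and 0.085 m and z of tray in the frame of mat between -0.001 and 0.008 m and angle between tray's own z axis and vertical below 0.06 rad and linear speed of tray below 0.02 m/s); the robot touches nothing.
It fails at once if the bottle is moved by more than 30 mm or tipped over (distance of bottle from where it was at the start of the episode above 0.03 m or angle between bottle's own z axis and vertical above 0.3 rad).
It fails at once if the label roll is moved by more than 30 mm or tipped over (distance of label_roll from where it was at the start of the episode above 0.03 m or angle between label_roll's own z axis and vertical above 0.3 rad).
It also fails if it takes over 72 s, if anything falls off the work surface, if the arm or the gripper's body presses on something with over 40 N, if the wrist force passes 120 N, or if a joint passes its speed limit or range.

## Working session

There is one attempt and no reset: what is moved stays moved. The work goes in short steps, Python scripts to look and compute and a tool call to move; the robot and the scene stay as the last step left them, time stands still between calls to the robot, and variables do not carry over. Pictures are saved under pics/ and viewed, and the job is handed in when it is done.

Besides the shell and the picture viewer there is one more tool, called after ">>>" in YAML: its name, and indented under it one key for each argument. send_rows: Moves the arm, as the interface text tells. Its arguments: {"type":"object","properties":{"plan":{"type":"array","items":{"type":"array","items":{"type":"number"}}},"force":{"type":"number"}},"required":["plan"]}

```bash
ls; mkdir -p pics; cat > h.py <<'E'
import numpy as np,cv2
from scipy.spatial.transform import Rotation as R
from bench import r
def cap(name,fn=None):
    f=r.grab_frame(name)
    if fn: cv2.imwrite('pics/'+fn,cv2.cvtColor(f['image'],cv2.COLOR_RGB2BGR))
    return f
def ray(f,u,v):
    K=np.array(f['camera_matrix']);D=np.array(f['D'],float)
    p=cv2.undistortPoints(np.array([[[u,v]]],float),K,D)[0,0]
    T=np.array(f['cam_to_world']);return T[:3,3],T[:3,:3]@np.array([p[0],p[1],1])
def onz(f,u,v,z):
    o,d=ray(f,u,v);return o+d*(z-o[2])/d[2]
def proj(f,P):
    T=np.linalg.inv(np.array(f['cam_to_world']));rv=cv2.Rodrigues(T[:3,:3])[0]
    return cv2.projectPoints(np.array(P,float).reshape(-1,3),rv,T[:3,3],np.array(f['camera_matrix']),np.array(f['D'],float))[0][:,0]
def tri(f1,p1,f2,p2):
    o1,d1=ray(f1,*p1);o2,d2=ray(f2,*p2);d1=d1/np.linalg.norm(d1);d2=d2/np.linalg.norm(d2)
    t=np.linalg.lstsq(np.c_[d1,-d2],o2-o1,rcond=None)[0]
    a=o1+d1*t[0];b=o2+d2*t[1];return (a+b)/2,np.linalg.norm(a-b)
E
python3 - <<'E'
from h import *
o=r.get_obs();print(o,r.tip_extent);print(R.from_rotvec(o['orientation']).as_matrix().round(3))
for c in ['top','side','wrist']:
    f=cap(c,c+'0.png');print(c,np.array(f['cam_to_world']).round(3).tolist())
    for n in ['tray','tray_grip','tray_lip','scrap_bin','mat','stopper1','stray_stopper','label_core','bottle','label_roll']:
        print(n,[(np.round(d['rect']).astype(int).tolist(),round(d['p'],2)) for d in r.recognise(c,n)])
E
```

```text
pics
{'clock': 0.0, 'joints': array([ 1.04287612,  0.47780389,  0.02229897,  1.55646598, -0.0114701 ,
        1.10930075, -0.08306333]), 'qvel': array([ 5.54280494e-05, -1.04972443e-03, -1.28016227e-03,  2.38446764e-04,
       -1.66894541e-03, -1.31400880e-03,  2.06304738e-04]), 'tau': array([-1.11039011e-03, -5.96442211e+01,  1.60784908e+00, -2.81193978e+01,
        1.24910264e-02,  9.27687564e-03, -8.49998344e-06]), 'tcp_pos': array([ 0.27486405, -0.61579999,  0.2089163 ]), 'orientation': array([-1.37818416,  0.89578276, -0.89310893]), 'contact_force': array([ 0.13186438, -0.91905044,  0.08256739]), 'moment': array([ 0.03325669, -0.06326736,  0.01160258]), 'grip_width': 0.08562812470419398} 0.014
[[ 0.408 -0.001  0.913]
 [-0.913  0.002  0.408]
 [-0.002 -1.    -0.   ]]
top [[-0.02, -0.988, 0.151, 0.335], [-1.0, 0.019, -0.006, 0.044], [0.003, -0.152, -0.988, 1.271], [0.0, 0.0, 0.0, 1.0]]
tray [([217, 198, 299, 260], 0.96), ([233, 236, 252, 250], 0.41)]
tray_grip [([214, 200, 300, 259], 0.57)]
tray_lip [([216, 198, 302, 260], 0.82)]
scrap_bin [([358, 164, 451, 259], 0.85), ([215, 197,
[... 711 characters left out ...]
.88)]
mat [([269, 224, 392, 351], 0.9), ([270, 158, 282, 180], 0.45)]
stopper1 [([286, 349, 302, 374], 0.88), ([337, 293, 352, 314], 0.83), ([340, 372, 362, 394], 0.64), ([253, 338, 270, 365], 0.61), ([324, 287, 334, 304], 0.59), ([300, 277, 315, 297], 0.59), ([258, 247, 280, 271], 0.53)]
stray_stopper [([268, 156, 283, 181], 0.65)]
label_core [([249, 190, 267, 224], 0.57)]
bottle [([283, 64, 310, 139], 0.62)]
label_roll [([193, 266, 247, 320], 0.8)]
wrist [[0.407, -0.878, -0.253, 0.34], [-0.913, -0.391, -0.112, -0.587], [-0.001, 0.277, -0.961, 0.374], [0.0, 0.0, 0.0, 1.0]]
tray []
tray_grip []
tray_lip []
scrap_bin []
mat []
stopper1 []
stray_stopper []
label_core []
bottle []
label_roll []
```

View images.

```bash
python3 - <<'E'
import cv2
a=cv2.imread('pics/top0.png')[90:290,160:480];cv2.imwrite('pics/top0c.png',cv2.resize(a,None,fx=2.5,fy=2.5,interpolation=cv2.INTER_CUBIC))
a=cv2.imread('pics/side0.png')[50:400,170:430];cv2.imwrite('pics/side0c.png',cv2.resize(a,None,fx=1.7,fy=1.7,interpolation=cv2.INTER_CUBIC))
E
```

```text
(no output)
```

View pics/top0c.png

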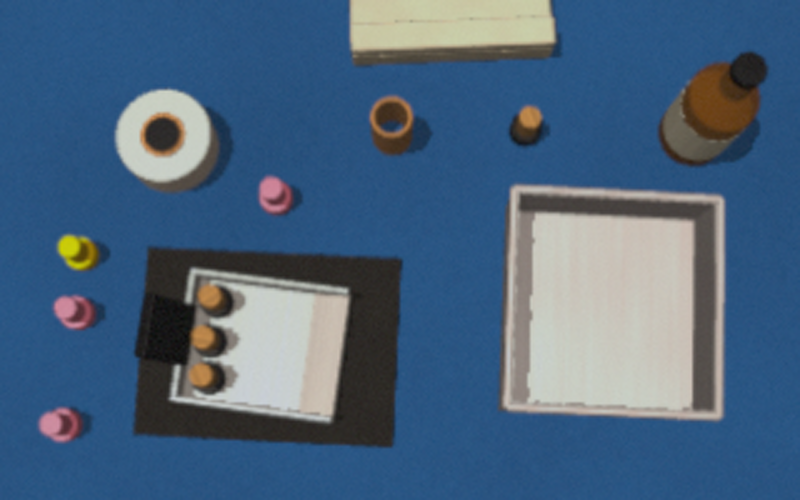

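View pics/side0c.png

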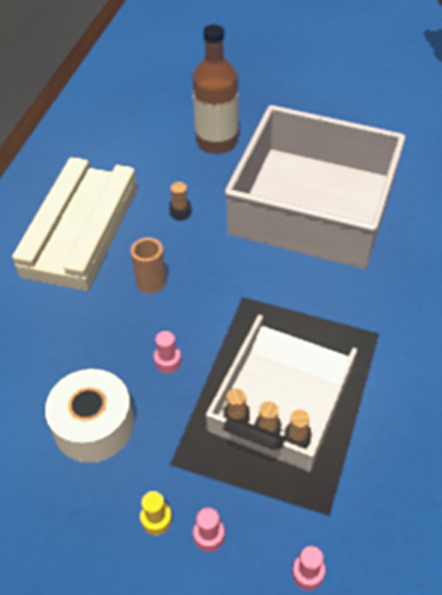

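View pics/top0.png

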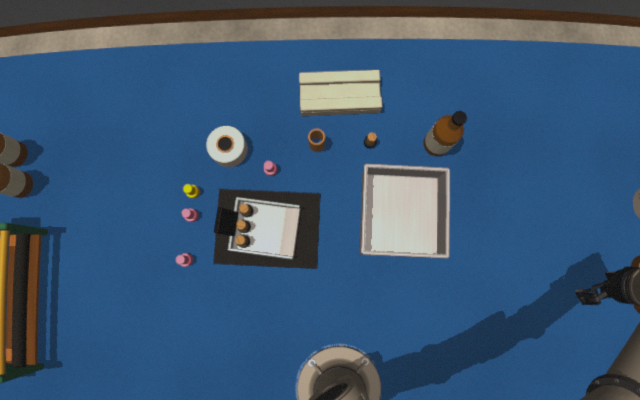

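View pics/side0.png

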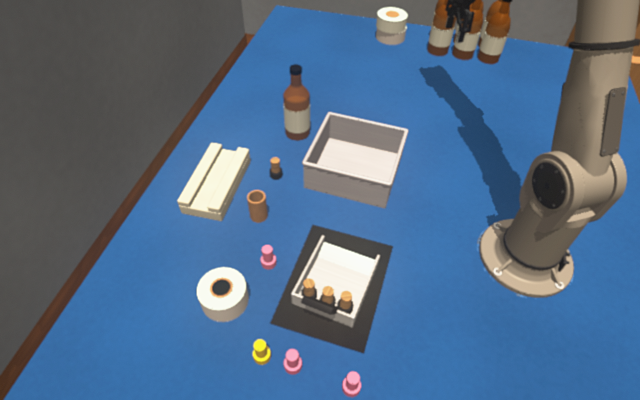

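```bash
python3 - <<'E'
from h import *
a=cap('top','t1.png');b=cap('side','s1.png')
for n,(x0,y0,x1,y1) in {'t1':(340,110,410,170),'s1':(240,140,300,230)}.items():
    im=cv2.imread(f'pics/{n}.png')[y0:y1,x0:x1];cv2.imwrite(f'pics/{n}_stray.png',cv2.resize(im,None,fx=6,fy=6,interpolation=cv2.INTER_CUBIC))
im=cv2.imread('pics/t1.png')[180:280,205:330];cv2.imwrite('pics/t1_tray.png',cv2.resize(im,None,fx=6,fy=6,interpolation=cv2.INTER_CUBIC))
im=cv2.imread('pics/s1.png')[220:355,265:395];cv2.imwrite('pics/s1_tray.png',cv2.resize(im,None,fx=4,fy=4,interpolation=cv2.INTER_CUBIC))
E
```

```text
(no output)
```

View pics/t1_stray.png

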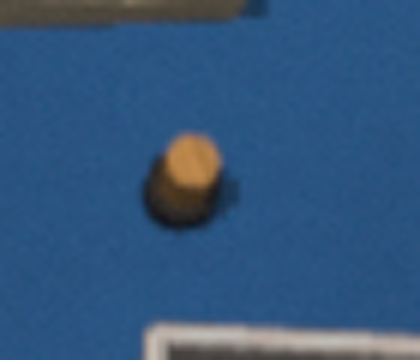

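View pics/s1_stray.png

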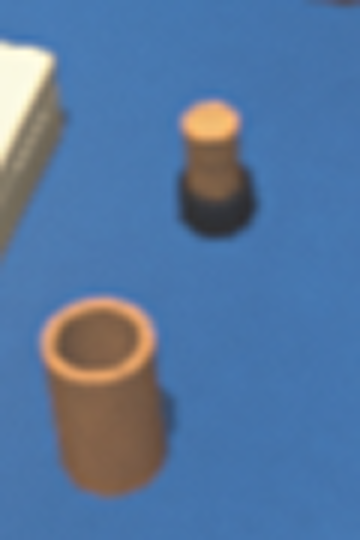

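View pics/t1_tray.png

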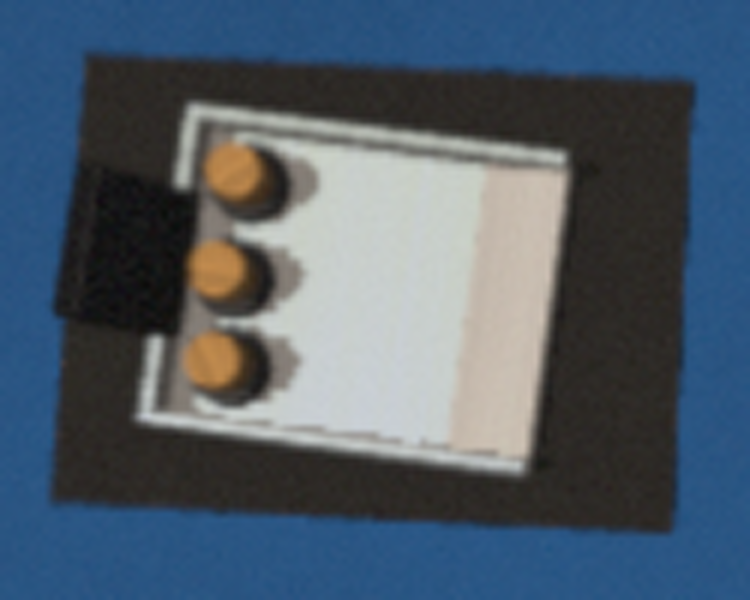

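View pics/s1_tray.png

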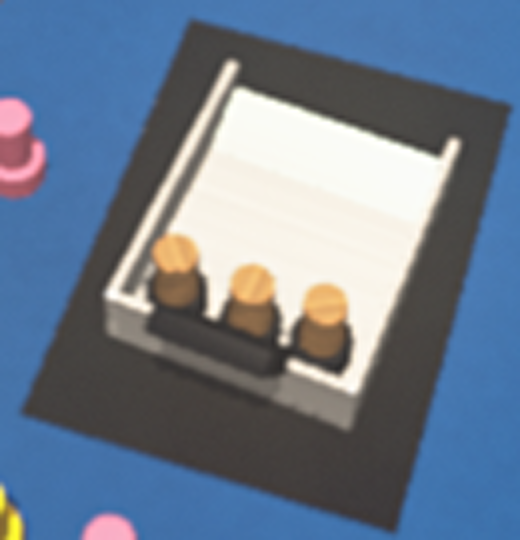

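```bash
python3 - <<'E'
from h import *
a=cap('top');b=cap('side')
p=tri(a,(372.2,136.8),b,(275,160.2));print('stray top',p, onz(a,372.2,136.8,.062),onz(b,275,160.2,.062))
p=tri(a,(316.8,134.4),b,(256.3,196.7));print('core top',p,onz(a,316.8,134.4,.08),onz(b,256.3,196.7,.08))
A=[(236.3,197.3),(299.8,205.3),(293.3,259),(227.8,249.7)];B=[(291.8,293),(323.3,235.5),(378.8,255.5),(354.5,318)]
loc=np.array([[-90,-75],[90,-75],[90,75],[-90,75]])/1000. # tray y left.. handle toward +y world, so tray x=-y world, tray y=+x world
loc[:,1]*=-1
for f,L in((a,A),(b,B)):
    W=np.array([onz(f,*q,.048) for q in L]);print(W.round(4).tolist())
    c=W.mean(0);d=(W[1]+W[2]-W[0]-W[3]);print('tray c',c,'xdir yaw deg',np.degrees(np.arctan2(d[1],d[0])),np.linalg.norm(d)/2)
M=np.array([onz(a,*q,.003) for q in [(219.3,189.2),(320.7,193.3),(317,268.3),(213.8,263.3)]]);print('mat',M.round(4).tolist(),M.mean(0))
S=np.array([onz(a,*q,.102) for q in [(364.5,165),(449,168.5),(449,257),(361,254)]]);print('bin',S.round(3).tolist(),S.mean(0))
for n,z in(('bottle',.0),('label_roll',.06)):
  for c,f in(('top',a),('side',b)):
    for d in r.recognise(c,n)[:1]: q=d['rect'];print(n,c,onz(f,(q[0]+q[2])/2,(q[1]+q[3])/2,.06))
print(r.get_obs()['clock'])
E
```

```text
stray top (array([ 0.70271732, -0.11114222,  0.06067034]), np.float64(0.0001486628799888506)) [ 0.70239013 -0.11096716  0.062     ] [ 0.70212563 -0.1098279   0.062     ]
core top (array([0.70387161, 0.0470595 , 0.07746718]), np.float64(0.006708327675721899)) [0.70657987 0.04736073 0.08      ] [0.69930576 0.0496225  0.08      ]
[[0.5367, 0.2787, 0.048], [0.5104, 0.0989, 0.048], [0.3606, 0.1189, 0.048], [0.3892, 0.3015, 0.048]]
tray c [0.44923805 0.19951729 0.048     ] xdir yaw deg -98.60883986981668 0.18326743084677913
[[0.5362, 0.2771, 0.048], [0.5069, 0.1019, 0.048], [0.3628, 0.1252, 0.048], [0.3868, 0.3007, 0.048]]
tray c [0.4481824  0.20125358 0.048     ] xdir yaw deg -98.6384305446118 0.17735893494576024
mat [[0.5694, 0.3382, 0.003], [0.5512, 0.0393, 0.003], [0.3338, 0.0541, 0.003], [0.3526, 0.3516, 0.003]] [0.45174608 0.19581051 0.003     ]
bin [[0.61, -0.081, 0.102], [0.597, -0.315, 0.102], [0.355, -0.3, 0.102], [0.369, -0.064, 0.102]] [ 0.48294985 -0.1901943   0.102     ]
bottle top [ 0.71353884 -0.32370734  0.06      ]
bottle side [ 0.72100072 -0.39460653  0.06      ]
label_roll top [0.68075148 0.30416273 0.06      ]
label_roll side [0.68385359 0.32470569 0.06      ]
2.05
```

>>> send_rows:
  plan:
    - [0,-2,0,8.2,0.8]
    - [0,-2,0,8.2,0.8]
    - [0,-1,0,8.2,0.8]
    - [0,0,0,8.1,0.8]
    - [-6,0,1,0,0.8]
    - [-6,0,1,0,0.8]
    - [-5.5,0,2,0,0.8]
    - [-5,0,3,0,0.8]
    - [-5,0,3,0,0.8]
    - [-5,0,3,0,0.8]
    - [-4,0,4,0,0.8]
    - [0,0,0,0,0.8]

```text
clock: 3.55
tcp_pos: [0.502, -0.2763, 0.2599]
orientation: [-1.136, 1.313, -1.313]
contact_force: [-0.1, -0.9, 0.8]
grip_width: 0.0681
```

```bash
cat > go.py <<'E'
from h import *
import sys
# usage: go.py x y z yaw(jaw dir deg, optional): tool-axis shift in cm from the present pose
o=r.get_obs();Rm=R.from_rotvec(o['orientation']).as_matrix();p=o['tcp_pos']
print('t',o['clock'],'tcp',p.round(4),'yaw',np.degrees(np.arctan2(Rm[1,0],Rm[0,0])).round(2),'toolz',Rm[:,2].round(3),'down',Rm[:,1].round(3),'w',round(o['grip_width'],4),'F',o['contact_force'].round(1))
v=[float(s) for s in sys.argv[1:]]
if len(v)>=3:
    print('shift cm',(Rm.T@(np.array(v[:3])-p)*100).round(2), 'spin', None if len(v)<4 else -(((v[3]-np.degrees(np.arctan2(Rm[1,0],Rm[0,0])))+90)%180-90))
E
python3 go.py 0.702 -0.11 0.12
```

```text
t 3.55 tcp [ 0.502  -0.2763  0.2599] yaw -98.14 toolz [ 0.99  -0.142  0.002] down [ 0.002  0.002 -1.   ] w 0.0681 F [-0.1 -0.9  0.8]
shift cm [-19.27  14.06  17.42] spin None
```

>>> send_rows:
  plan:
    - [-5,1,3,0,0.8]
    - [-5,1,4,0,0.8]
    - [-5,2,4,0,0.8]
    - [-4.3,3,4,0,0.8]
    - [0,4,2.4,0,0.8]
    - [0,1,0,0,0.8]
    - [0,0,0,0,0.8]

```text
clock: 4.42
tcp_pos: [0.6905, -0.1245, 0.1429]
orientation: [-1.135, 1.322, -1.321]
contact_force: [-0.5, 0.3, 0.9]
grip_width: 0.0683
```

```bash
python3 go.py 0.702 -0.11 0.041; python3 -c "
from h import *
f=cap('wrist','w1.png');a=cap('top','t2.png')
print([d for d in r.recognise('wrist','stray_stopper')])
print(proj(f,[[.702,-.11,.062],[.702,-.11,.0]]), proj(a,[[.702,-.11,.062]]))
im=cv2.imread('pics/t2.png')[110:170,300:410];cv2.imwrite('pics/t2c.png',cv2.resize(im,None,fx=6,fy=6))
"
```

```text
t 4.425 tcp [ 0.6905 -0.1245  0.1429] yaw -98.76 toolz [ 0.988 -0.152 -0.002] down [-0.002 -0.001 -1.   ] w 0.0683 F [-0.5  0.3  0.9]
shift cm [-1.62 10.18  0.94] spin None
[{'rect': [278.9, 147.5, 319.3, 200.3], 'p': 0.94}]
[[299.11223297 189.34835976]
 [303.01051473 172.89186272]] [[371.86900361 136.93578754]]
```

View pics/w1.png

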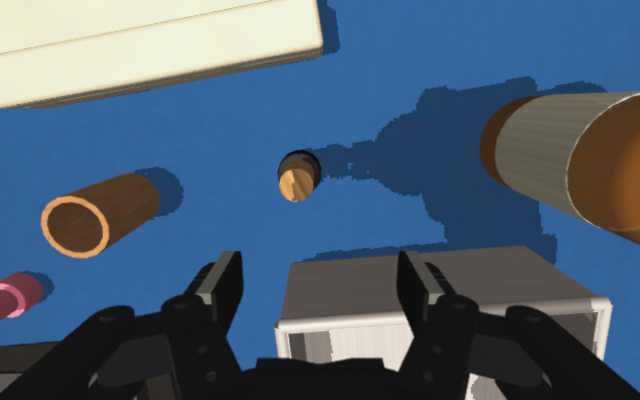

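```bash
python3 -c "
from h import *
f=cap('wrist')
print(onz(f,296,185.5,.062),onz(f,76,228,.08),onz(f,299,166,.004))
"; python3 go.py 0.703 -0.109 0.041
```

```text
[ 0.70665004 -0.10747205  0.062     ] [0.70371205 0.05225431 0.08      ] [ 0.71138662 -0.1070958   0.004     ]
t 4.625 tcp [ 0.6922 -0.1238  0.1455] yaw -98.72 toolz [ 0.988 -0.152  0.003] down [ 0.003 -0.001 -1.   ] w 0.0683 F [-0.3 -0.2  0.4]
shift cm [-1.63 10.45  0.81] spin None
```

>>> send_rows:
  plan:
    - [-1.6,0,1.0,0,0.8]
    - [0,3.5,0,0,0.8]
    - [0,3.5,0,0,0.8]
    - [0,2.2,0,0,0.8]
    - [0,1.1,0,0,0.8]
    - [0,0,0,0,0.8]

```text
clock: 5.38
tcp_pos: [0.7043, -0.1083, 0.0401]
orientation: [-1.134, 1.32, -1.319]
contact_force: [-0.5, -0.2, 0.4]
grip_width: 0.0683
```

```bash
python3 go.py 0.704 -0.109 0.041; python3 -c "
from h import *
cap('wrist','w2.png')"
```

```text
t 5.375 tcp [ 0.7043 -0.1083  0.0401] yaw -98.64 toolz [ 0.989 -0.15  -0.   ] down [-0.  0. -1.] w 0.0683 F [-0.5 -0.2  0.4]
shift cm [ 0.07 -0.09 -0.02] spin None
```

View pics/w2.png

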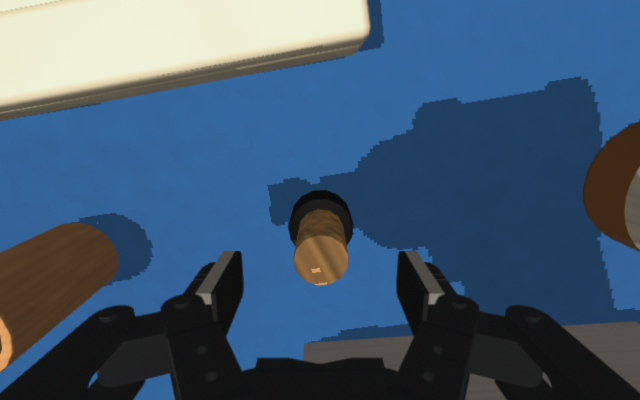

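```bash
python3 -c "
from h import *
f=cap('wrist')
print(proj(f,[[.7043,-.1083,.062],[.7043,-.1083,.022],[.7143,-.1083,.062]]),onz(f,321,259,.062))"
```

```text
[[321.1556791  263.30404725]
 [320.91359417 232.01861676]
 [317.88288184 243.58411807]] [ 0.70647322 -0.10855568  0.062     ]
```

Stopper centred within ~2 mm. Close and lift.

>>> send_rows:
  plan:
    - [0,0,0.2,0,0.2]
    - [0,0,0,0,0.2]
    - [0,0,0,0,0.2]
    - [0,0,0,0,0.2]
    - [0,-3,0,0,0.2]
    - [0,-5,0,0,0.2]
    - [0,-3,0,0,0.2]
  force: 40

```text
clock: 6.35
tcp_pos: [0.7069, -0.1087, 0.1526]
orientation: [-1.132, 1.318, -1.32]
contact_force: [-0.6, -0.4, -0.8]
grip_width: 0.0171
```

```bash
python3 - <<'E'
from h import *
c=np.array([.4488,.2005]);y=np.radians(-98.6);X=np.array([np.cos(y),np.sin(y)]);Y=np.array([-X[1],X[0]])
for n,l in(('stopper',(.015,.035)),('core',(.015,-.035)),('grip',(-.1075,0)),('lip',(.09,0))): print(n,(c+X*l[0]+Y*l[1]).round(4))
E
python3 go.py 0.4813 0.1805 0.13
```

```text
stopper [0.4812 0.1804]
core [0.412  0.1909]
grip [0.4649 0.3068]
lip [0.4353 0.1115]
t 6.35 tcp [ 0.7069 -0.1087  0.1526] yaw -98.64 toolz [ 0.989 -0.15   0.002] down [ 0.002  0.    -1.   ] w 0.0171 F [-0.6 -0.4 -0.8]
shift cm [-25.2    2.21 -26.66] spin None
```

```bash
python3 -c "
from h import *
f=cap('wrist','w3.png')"
```

```text
(no output)
```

View pics/w3.png

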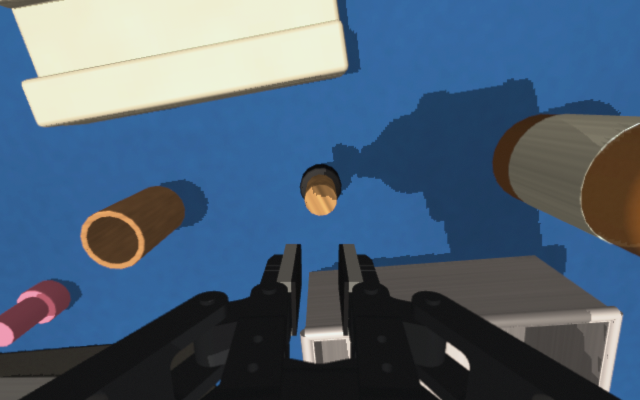

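>>> send_rows:
  plan:
    - [0,0,0,0,0.7]
    - [0,0,0,0,0.7]
    - [0,0,0,0,0.7]

```text
clock: 6.78
tcp_pos: [0.7051, -0.1088, 0.1485]
orientation: [-1.136, 1.322, -1.318]
contact_force: [-0.5, -0.4, 0.0]
grip_width: 0.0596
```

```bash
python3 -c "
from h import *
f=cap('wrist','w4.png');b=cap('side');a=cap('top')
print(onz(f,321,199,.062),r.get_obs()['tcp_pos'],r.get_obs()['grip_width'])
T=np.array(f['cam_to_world']);print(T.round(4))
for c,g in(('top',a),('side',b),('wrist',f)):
  print(c,[d for d in r.recognise(c,'stray_stopper')][:2],proj(g,[[.704,-.109,.062],[.704,-.109,0]]))
print(tri(a,(372.2,136.8),f,(321,199)))
"
```

```text
[ 0.7051522  -0.10890339  0.062     ] [ 0.70569061 -0.10881514  0.14928938] 0.059732978814931774
[[-1.507e-01 -9.491e-01 -2.766e-01  7.755e-01]
 [-9.886e-01  1.444e-01  4.310e-02 -1.187e-01]
 [-9.000e-04  2.800e-01 -9.600e-01  3.122e-01]
 [ 0.000e+00  0.000e+00  0.000e+00  1.000e+00]]
top [{'rect': [361.6, 134.0, 374.7, 145.9], 'p': 0.68}] [[371.49253444 136.26900952]
 [369.13634751 142.37527738]]
side [{'rect': [270.3, 156.3, 283.1, 179.5], 'p': 0.66}, {'rect': [269.5, 226.5, 389.5, 352.1], 'p': 0.27}] [[274.28105658 160.27452632]
 [275.58194664 175.53612696]]
wrist [{'rect': [300.3, 158.3, 340.4, 214.2], 'p': 0.98}, {'rect': [0.0, 347.3, 190.0, 400.0], 'p': 0.3}] [[321.34726799 200.40319295]
 [321.06594859 182.258341  ]]
(array([ 0.70379456, -0.11008401,  0.05856945]), np.float64(0.002742360617505611))
```

>>> send_rows:
  plan:
    - [0,5,0,0,0.7]
    - [0,4,0,0,0.6]
    - [0,2,0,0,0.5]
    - [0,0,0,0,0.2]
    - [0,0,0,0,0.1]
    - [0,0,0,0,0.1]
    - [0,0,0,0,0.1]
    - [0,0,0,0,0.1]
    - [0,0,0,0,0.1]
  force: 40

```text
clock: 8.2
tcp_pos: [0.7061, -0.1089, 0.0404]
orientation: [-1.134, 1.319, -1.32]
contact_force: [0.2, -0.1, 0.2]
grip_width: 0.0213
```

```bash
python3 -c "
from h import *
f=cap('wrist','w5.png')"
```

```text
(no output)
```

View pics/w5.png

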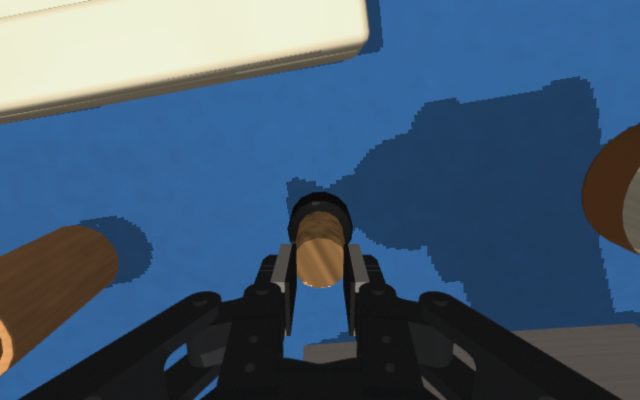

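>>> send_rows:
  plan:
    - [0,-3,0,0,0.1]
    - [0,-5,0,0,0.1]
    - [0,-3,0,0,0.1]
    - [0,0,0,0,0.1]

```text
clock: 8.75
tcp_pos: [0.7081, -0.109, 0.1536]
orientation: [-1.13, 1.315, -1.322]
contact_force: [0.8, 0.1, -0.9]
grip_width: 0.0215
```

```bash
python3 go.py 0.4813 0.1805 0.13; python3 -c "
from h import *
f=cap('wrist','w6.png')"
```

```text
t 8.75 tcp [ 0.7081 -0.109   0.1536] yaw -98.65 toolz [ 0.989 -0.15   0.006] down [ 0.006 -0.001 -1.   ] w 0.0215 F [ 0.8  0.1 -0.9]
shift cm [-25.21   2.21 -26.8 ] spin None
```

View pics/w6.png

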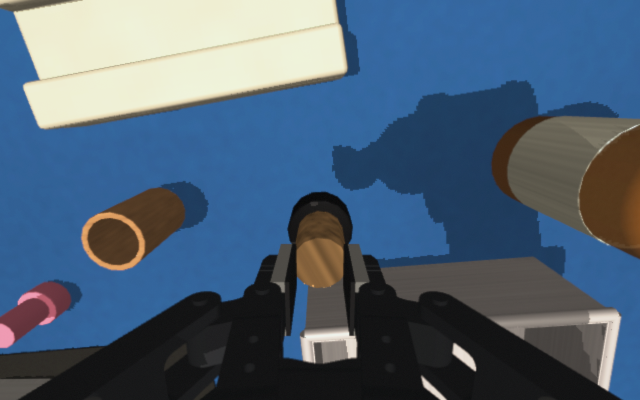

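>>> send_rows:
  plan:
    - [-2,-1,-2,0,0.1]
    - [-4,-0.5,-4,0,0.1]
    - [-4.4,0,-4.4,0,0.1]
    - [-4.4,0,-4.4,0,0.1]
    - [-4.2,0,-4.4,0,0.1]
    - [-3.6,0,-4.2,0,0.1]
    - [-2.6,0,-3.4,0,0.1]
    - [0,0,0,0,0.1]
    - [0,0,0,0,0.1]

```text
clock: 9.93
tcp_pos: [0.4789, 0.1796, 0.1642]
orientation: [-1.136, 1.32, -1.32]
contact_force: [0.2, 0.1, -0.1]
grip_width: 0.0215
```

```bash
python3 go.py 0.4813 0.1805 0.050; python3 -c "
from h import *
f=cap('wrist','w7.png')"
```

```text
t 9.925 tcp [0.4789 0.1796 0.1642] yaw -98.67 toolz [ 0.989 -0.151 -0.001] down [-0.001 -0.001 -1.   ] w 0.0215 F [ 0.2  0.1 -0.1]
shift cm [-0.14 11.42  0.24] spin None
```

View pics/w7.png

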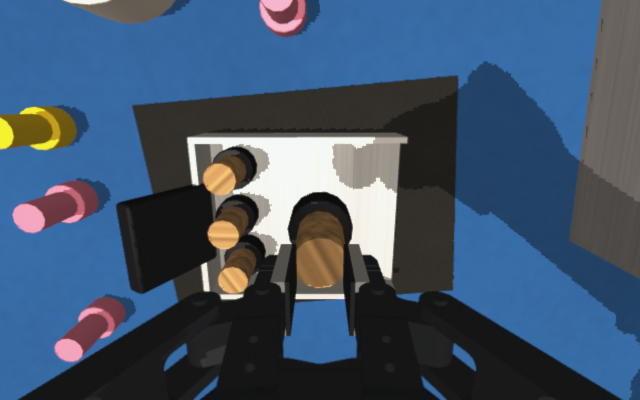

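>>> send_rows:
  plan:
    - [0,4,0.2,0,0.1]
    - [0,4,0,0,0.1]
    - [0,2.4,0,0,0.1]
    - [0,0.8,0,0,0.1]
    - [0,0.2,0,0,0.1]
    - [0,0,0,0,0.1]
    - [0,0,0,0,0.45]
    - [0,0,0,0,0.45]
    - [0,0,0,0,0.45]
    - [0,-3,0,0,0.45]
    - [0,-5,0,0,0.5]
    - [0,-4,0,0,0.8]

```text
clock: 11.48
tcp_pos: [0.4811, 0.1804, 0.173]
orientation: [-1.133, 1.319, -1.319]
contact_force: [0.2, 0.9, 0.1]
grip_width: 0.0594
```

```bash
python3 go.py 0.704 0.050 0.18; python3 -c "
from h import *
f=cap('wrist','w8.png')"
```

```text
t 11.475 tcp [0.4811 0.1804 0.173 ] yaw -98.64 toolz [ 0.989 -0.15   0.001] down [ 0.001  0.    -1.   ] w 0.0594 F [0.2 0.9 0.1]
shift cm [ 9.54 -0.68 23.99] spin None
```

View pics/w8.png

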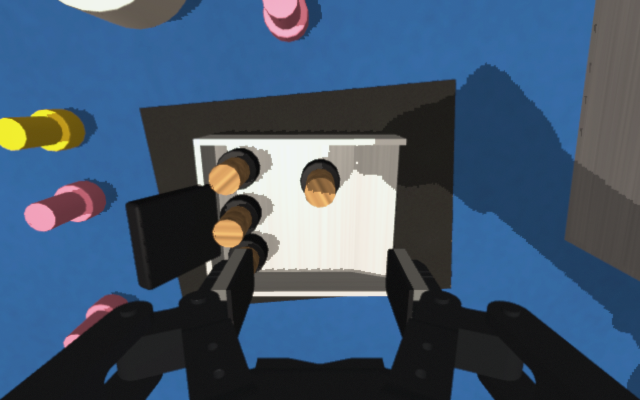

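>>> send_rows:
  plan:
    - [1.5,0,4,0,0.9]
    - [2,0,5.5,0,0.9]
    - [2,0,5.5,0,0.9]
    - [2,0,5,0,0.9]
    - [2,0.5,3,0,0.9]
    - [0,2,1,0,0.9]
    - [0,0,0,0,0.9]

```text
clock: 12.4
tcp_pos: [0.7021, 0.0509, 0.1432]
orientation: [-1.138, 1.323, -1.317]
contact_force: [-0.4, 0.5, -0.2]
grip_width: 0.0765
```

```bash
python3 go.py 0.704 0.050 0.045; python3 -c "
from h import *
f=cap('wrist','w9.png');print(r.recognise('wrist','label_core')[:2]);print(proj(f,[[.704,.05,.08],[.704,.05,0]]))"
```

```text
t 12.4 tcp [0.7021 0.0509 0.1432] yaw -98.62 toolz [ 0.989 -0.15  -0.005] down [-0.005  0.    -1.   ] w 0.0765 F [-0.4  0.5 -0.2]
shift cm [0.06 9.82 0.25] spin None
[{'rect': [288.7, 158.7, 353.7, 237.8], 'p': 0.67}]
[[321.73569519 205.12696708]
 [321.22629181 179.92565841]]
```

View pics/w9.png

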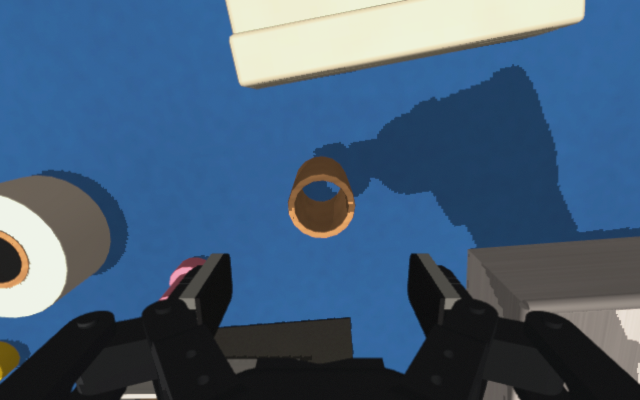

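>>> send_rows:
  plan:
    - [0,4,0.3,0,0.9]
    - [0,4,0,0,0.9]
    - [0,1.6,0,0,0.9]
    - [0,0,0,0,0.5]
    - [0,0,0,0,0.4]
    - [0,0,0,0,0.35]
    - [0,0,0,0,0.35]
    - [0,0,0,0,0.35]
    - [0,0,0,0,0.35]
  force: 30

```text
clock: 13.62
tcp_pos: [0.7086, 0.0499, 0.0523]
orientation: [-1.131, 1.317, -1.321]
contact_force: [0.2, -0.2, 5.4]
grip_width: 0.0457
```

```bash
python3 go.py; python3 -c "
from h import *
f=cap('wrist','w10.png')"
```

```text
t 13.625 tcp [0.7086 0.0499 0.0523] yaw -98.66 toolz [ 0.989 -0.151  0.004] down [ 0.004  0.    -1.   ] w 0.0457 F [ 0.2 -0.2  5.4]
```

View pics/w10.png

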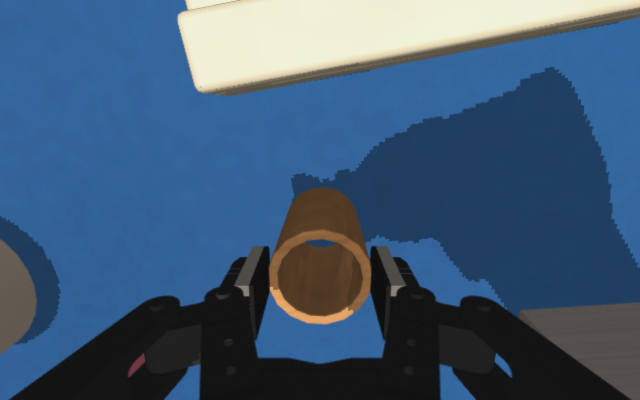

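>>> send_rows:
  plan:
    - [0,-2,0,0,0.35]
    - [0,-5,0,0,0.35]
    - [0,-5,0,0,0.35]
    - [0,-1,0,0,0.35]
    - [0,0,0,0,0.35]

```text
clock: 14.3
tcp_pos: [0.7072, 0.0498, 0.1815]
orientation: [-1.133, 1.318, -1.32]
contact_force: [0.3, 0.2, -1.0]
grip_width: 0.0455
```

```bash
python3 go.py 0.412 0.191 0.18; python3 -c "
from h import *
f=cap('wrist','w11.png')"
```

```text
t 14.3 tcp [0.7072 0.0498 0.1815] yaw -98.66 toolz [ 0.989 -0.15   0.002] down [ 0.002  0.    -1.   ] w 0.0455 F [ 0.3  0.2 -1. ]
shift cm [ -9.52   0.1  -31.31] spin None
```

View pics/w11.png

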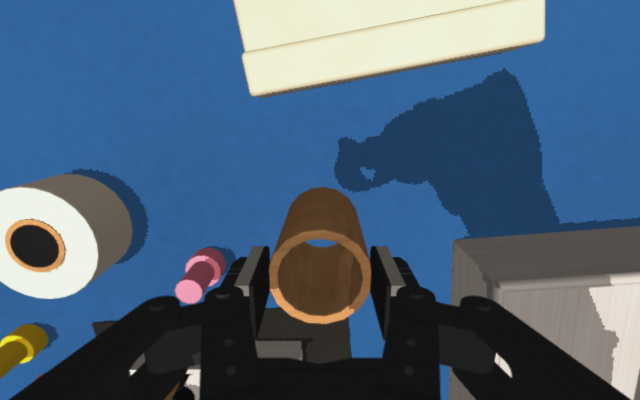

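>>> send_rows:
  plan:
    - [-1,0,-3,0,0.35]
    - [-1.5,0,-5.5,0,0.35]
    - [-1.5,0,-5.5,0,0.35]
    - [-1.5,0,-5.5,0,0.35]
    - [-1.5,0,-5.5,0,0.35]
    - [-1.5,0,-4,0,0.35]
    - [-1,0,-2,0,0.35]
    - [0,0,0,0,0.35]
    - [0,0,0,0,0.35]

```text
clock: 15.48
tcp_pos: [0.4151, 0.1894, 0.1795]
orientation: [-1.135, 1.32, -1.32]
contact_force: [0.9, -0.2, 0.3]
grip_width: 0.0455
```

```bash
python3 go.py 0.413 0.1905 0.061; python3 -c "
from h import *
f=cap('wrist','w12.png')"
```

```text
t 15.475 tcp [0.4151 0.1894 0.1795] yaw -98.7 toolz [ 0.989 -0.151 -0.001] down [-0.001 -0.001 -1.   ] w 0.0455 F [ 0.9 -0.2  0.3]
shift cm [-0.08 11.85 -0.22] spin None
```

View pics/w12.png

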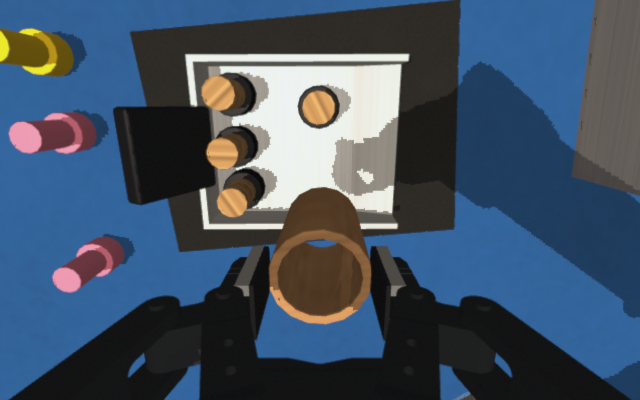

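>>> send_rows:
  plan:
    - [0.4,4,0,0,0.35]
    - [0,4,0,0,0.35]
    - [0,2.6,0,0,0.35]
    - [0,0.8,0,0,0.35]
    - [0,0.4,0,0,0.35]
    - [0,0,0,0,0.35]
    - [0,0,0,0,0.67]
    - [0,0,0,0,0.67]
    - [0,0,0,0,0.67]
    - [0,-2,0,0,0.67]
    - [0,-5,0,0,0.67]
    - [0,-6,0,0,0.8]

```text
clock: 17.02
tcp_pos: [0.4133, 0.186, 0.1931]
orientation: [-1.136, 1.32, -1.319]
contact_force: [1.7, -0.2, -0.4]
grip_width: 0.0686
```

```bash
python3 go.py 0.465 0.307 0.2 -8.6; python3 -c "
from h import *
f=cap('wrist','w13.png')"
```

```text
t 17.025 tcp [0.4133 0.186  0.1931] yaw -98.63 toolz [ 0.989 -0.15  -0.002] down [-0.002 -0.001 -1.   ] w 0.0686 F [ 1.7 -0.2 -0.4]
shift cm [-12.74  -0.71   3.3 ] spin 89.97055879971921
```

View pics/w13.png

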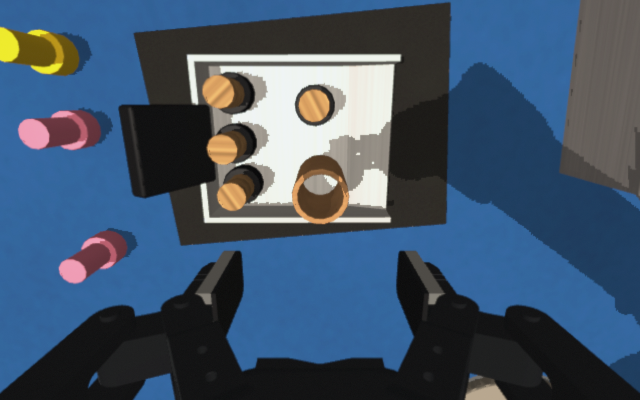

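```bash
python3 -c "
from h import *
a=cap('top','t3.png')
im=cv2.imread('pics/t3.png')[180:280,205:330];cv2.imwrite('pics/t3_tray.png',cv2.resize(im,None,fx=6,fy=6,interpolation=cv2.INTER_CUBIC))
b=cap('side','s3.png')
im=cv2.imread('pics/s3.png')[220:355,265:395];cv2.imwrite('pics/s3_tray.png',cv2.resize(im,None,fx=4,fy=4,interpolation=cv2.INTER_CUBIC))
print(r.get_obs()['joints'])"
```

```text
[-0.29398884  0.14492009 -0.29067877  2.06142374  0.05286357  0.93474623
 -2.33483648]
```

View pics/t3_tray.png

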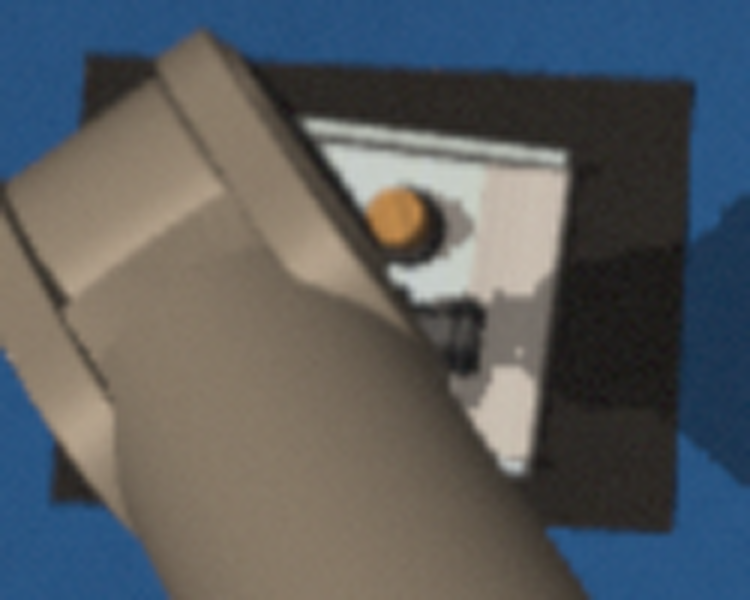

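View pics/s3_tray.png

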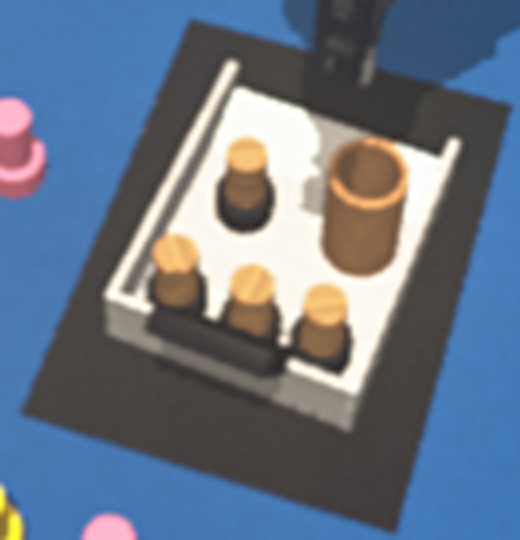

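>>> send_rows:
  plan:
    - [0,-1,0,-10,1]
    - [0,-1,0,-10,1]
    - [0,-0.5,0,-10,1]
    - [0,0,0,-10,1]
    - [0,0,0,-10,1]
    - [0,0,0,-10,1]
    - [0,0,0,-10,1]
    - [0,0,0,-10,1]
    - [0,0,0,-10,1]
    - [1.6,0,6,0,1]
    - [1.7,0,6,0,1]
    - [0,0,1.2,0,1]

```text
clock: 18.68
tcp_pos: [0.4664, 0.3156, 0.2157]
orientation: [-1.566, 0.118, -0.114]
contact_force: [0.1, -1.8, -0.7]
grip_width: 0.0851
```

>>> send_rows:
  plan:
    - [0,0,0,0,1]
    - [0,0,0,0,1]

```text
clock: 18.92
tcp_pos: [0.4663, 0.31, 0.2166]
orientation: [-1.569, 0.12, -0.119]
contact_force: [-0.0, -0.3, -0.6]
grip_width: 0.0856
```

```bash
python3 go.py 0.4655 0.3112 0.085 -8.6; python3 -c "
from h import *
f=cap('wrist','w14.png')
c=np.array([.4488,.2005]);y=np.radians(-98.6);X=np.array([np.cos(y),np.sin(y)]);Y=np.array([-X[1],X[0]])
# handle top edge ends, outer upper
P=[]
for yy in(-.035,.035):
  for n in(-.008,.008):
    l=np.array([-.1075-.0125+.866*n,.079+.0217+.5*n]);w=c+X*l[0]+Y*yy;P.append([*w,l[1]+.003])
print(proj(f,P).round(0))
for q in((-.035,.035)): pass
a=cap('side','s4.png')
"
```

```text
t 18.925 tcp [0.4663 0.31   0.2166] yaw -8.72 toolz [ 0.152  0.988 -0.002] down [-0.001 -0.002 -1.   ] w 0.0856 F [-0.  -0.3 -0.6]
shift cm [-0.08 13.15  0.13] spin -0.12049197264715872
[[277. 172.]
 [276. 190.]
 [360. 172.]
 [360. 190.]]
```

View pics/w14.png

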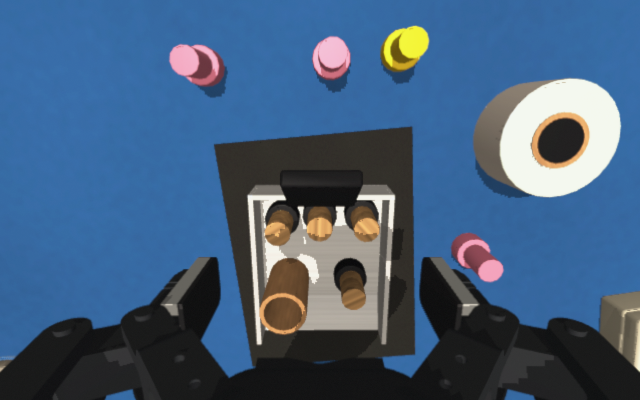

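>>> send_rows:
  plan:
    - [0.2,4,0.1,0,1]
    - [0,4,0,0,1]
    - [0,0,0,0,1]
    - [0,0,0,0,1]

```text
clock: 19.52
tcp_pos: [0.4695, 0.3127, 0.1388]
orientation: [-1.566, 0.118, -0.12]
contact_force: [-0.6, 0.1, 0.6]
grip_width: 0.0857
```

```bash
python3 go.py 0.4655 0.3112 0.085 -8.6; python3 -c "
from h import *
f=cap('wrist','w15.png')
"
```

```text
t 19.525 tcp [0.4695 0.3127 0.1388] yaw -8.68 toolz [0.151 0.989 0.001] down [ 0.002  0.001 -1.   ] w 0.0857 F [-0.6  0.1  0.6]
shift cm [-0.38  5.37 -0.22] spin -0.08193613295654245
```

View pics/w15.png

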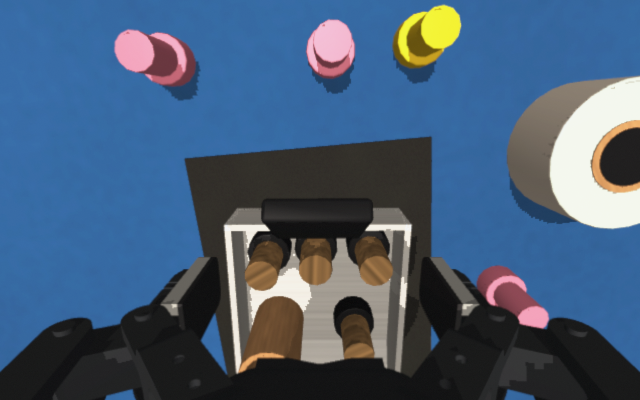

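```bash
python3 -c "
from h import *
f=cap('wrist')
c=np.array([.4488,.2005]);y=np.radians(-98.6);X=np.array([np.cos(y),np.sin(y)]);Y=np.array([-X[1],X[0]])
P=[]
for yy in(-.035,.035):
  for n in(-.008,.008):
    l=np.array([-.1075-.0125+.866*n,.079+.0217+.5*n]);w=c+X*l[0]+Y*yy;P.append([*w,l[1]+.003])
print(proj(f,P).round(0))
print(proj(f,[[.4688,.3112,.1],[.4688,.3012,.1]]))
im=cv2.imread('pics/w15.png')[180:300,210:430];cv2.imwrite('pics/w15c.png',cv2.resize(im,None,fx=3.5,fy=3.5))
"; python3 go.py
```

```text
[[257. 202.]
 [256. 227.]
 [369. 202.]
 [370. 227.]]
[[317.97415115 223.77803748]
 [320.33554278 238.21526783]]
t 19.625 tcp [0.4698 0.3133 0.1392] yaw -8.67 toolz [0.151 0.989 0.002] down [ 0.003  0.002 -1.   ] w 0.0855 F [0.1 0.7 0.6]
```

View pics/w15c.png

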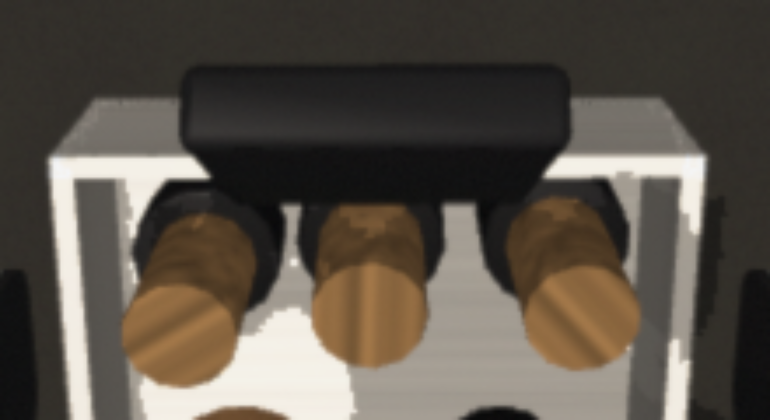

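>>> send_rows:
  plan:
    - [-0.1,3,0.1,0,1]
    - [0,2.4,0,0,1]
    - [0,0,0,0,1]
    - [0,0,0,0,0.75]
    - [0,0,0,0,0.7]
    - [0,0,0,0,0.7]
    - [0,0,0,0,0.7]
    - [0,0,0,0,0.7]
  force: 120

```text
clock: 20.62
tcp_pos: [0.468, 0.3138, 0.0833]
orientation: [-1.567, 0.118, -0.119]
contact_force: [0.0, -0.3, 0.6]
grip_width: 0.0597
```

```bash
python3 go.py; python3 -c "
from h import *
f=cap('wrist','w16.png')
"
```

```text
t 20.625 tcp [0.468  0.3138 0.0833] yaw -8.65 toolz [0.15  0.989 0.   ] down [ 0.  0. -1.] w 0.0597 F [ 0.  -0.3  0.6]
```

View pics/w16.png

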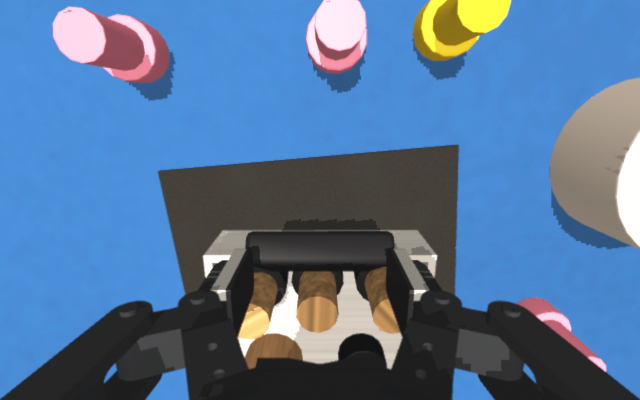

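>>> send_rows:
  plan:
    - [0,0,0,0,0.4]
    - [0,0,0,0,0.4]
    - [0,0,0,0,0.4]
  force: 120

```text
clock: 21.05
tcp_pos: [0.4688, 0.3149, 0.0845]
orientation: [-1.566, 0.117, -0.12]
contact_force: [-1.4, -0.4, 8.2]
grip_width: 0.0345
```

```bash
python3 go.py; python3 -c "
from h import *
f=cap('wrist','w17.png')
"
```

```text
t 21.05 tcp [0.4688 0.3149 0.0845] yaw -8.64 toolz [0.15  0.989 0.002] down [ 0.002  0.002 -1.   ] w 0.0345 F [-1.4 -0.4  8.2]
```

View pics/w17.png

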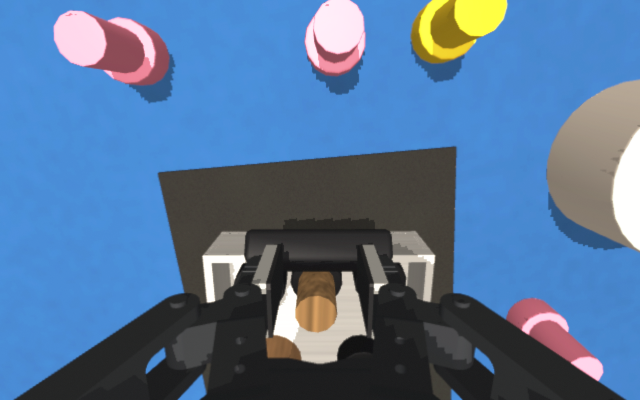

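```bash
python3 -c "
from h import *
f=cap('wrist');b=cap('side','s5.png')
c=np.array([.4488,.2005]);y=np.radians(-98.6);X=np.array([np.cos(y),np.sin(y)]);Y=np.array([-X[1],X[0]])
P=[]
for yy in(-.035,.035):
  for n in(-.008,.008):
    l=np.array([-.1075-.0125+.866*n,.079+.0217+.5*n]);w=c+X*l[0]+Y*yy;P.append([*w,l[1]+.003])
print(proj(f,P).round(0));print(proj(b,P).round(0))
t=r.get_obs()['tcp_pos']
print(proj(f,[t+[0,0,k] for k in(-.014,0,.005,.02)]).round())
im=cv2.imread('pics/s5.png')[200:355,250:410];cv2.imwrite('pics/s5c.png',cv2.resize(im,None,fx=4,fy=3.8,interpolation=cv2.INTER_CUBIC))
im=cv2.imread('pics/w17.png')[210:350,190:450];cv2.imwrite('pics/w17c.png',cv2.resize(im,None,fx=3,fy=3))
"
```

```text
[[239. 237.]
 [237. 272.]
 [387. 237.]
 [389. 271.]]
[[331. 315.]
 [334. 307.]
 [300. 302.]
 [303. 295.]]
[[319. 235.]
 [319. 245.]
 [319. 249.]
 [319. 262.]]
```

View pics/s5c.png

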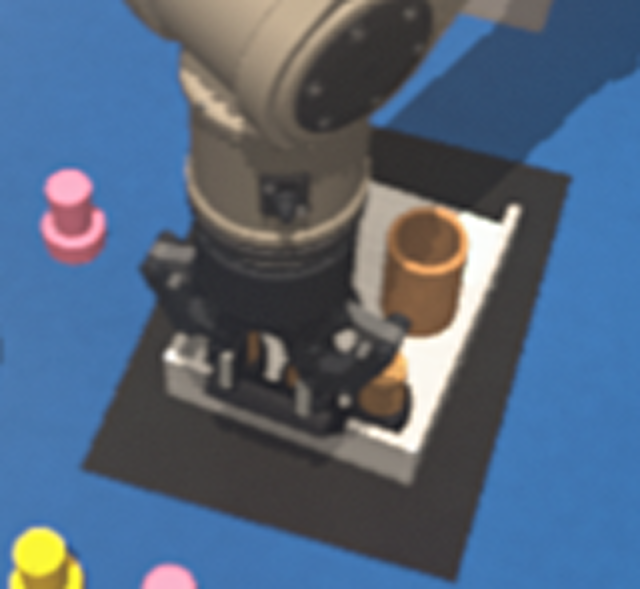

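View pics/w17c.png

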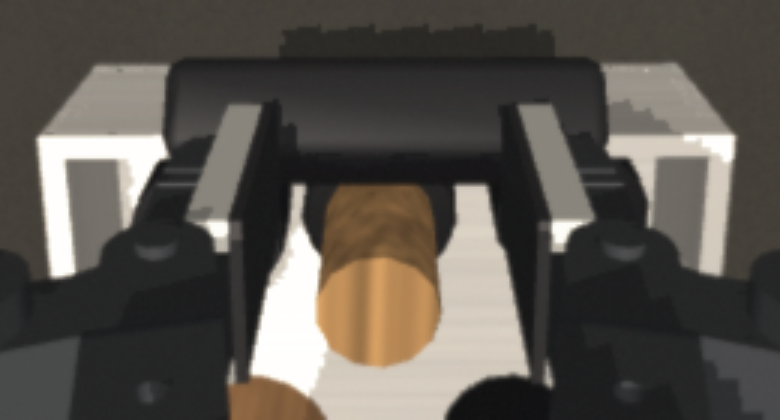

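```bash
python3 -c "
from h import *
f=cap('wrist')
o=r.get_obs();t=o['tcp_pos'];Rm=R.from_rotvec(o['orientation']).as_matrix()
for hw in(.017,.019,.021):
  for zz in (0,.011):
    print(hw,zz,[(k,proj(f,[t+Rm@np.array([hw,k,zz])])[0].round(0).tolist()) for k in(.014,.007,0,-.01,-.02)])
"
```

```text
0.017 0 [(0.014, [349.0, 235.0]), (0.007, [350.0, 240.0]), (0, [352.0, 245.0]), (-0.01, [353.0, 253.0]), (-0.02, [355.0, 263.0])]
0.017 0.011 [(0.014, [350.0, 217.0]), (0.007, [351.0, 221.0]), (0, [352.0, 226.0]), (-0.01, [354.0, 233.0]), (-0.02, [356.0, 241.0])]
0.019 0 [(0.014, [353.0, 235.0]), (0.007, [354.0, 240.0]), (0, [355.0, 245.0]), (-0.01, [357.0, 253.0]), (-0.02, [360.0, 263.0])]
0.019 0.011 [(0.014, [353.0, 217.0]), (0.007, [355.0, 221.0]), (0, [356.0, 226.0]), (-0.01, [358.0, 233.0]), (-0.02, [361.0, 241.0])]
0.021 0 [(0.014, [356.0, 235.0]), (0.007, [358.0, 240.0]), (0, [359.0, 245.0]), (-0.01, [361.0, 253.0]), (-0.02, [364.0, 263.0])]
0.021 0.011 [(0.014, [357.0, 217.0]), (0.007, [358.0, 221.0]), (0, [360.0, 226.0]), (-0.01, [362.0, 233.0]), (-0.02, [365.0, 241.0])]
```

>>> send_rows:
  plan:
    - [0,0,0,0,1]
    - [0,0,0,0,1]
    - [0,0,0,0,1]
    - [0,0,0,0,1]
    - [0,0.8,0.1,0,1]
    - [0,0,0,0,1]

```text
clock: 22.0
tcp_pos: [0.4675, 0.3144, 0.0743]
orientation: [-1.569, 0.119, -0.117]
contact_force: [1.1, 0.2, 0.1]
grip_width: 0.0856
```

```bash
python3 go.py; python3 -c "
from h import *
f=cap('wrist','w18.png')
im=cv2.imread('pics/w18.png')[210:350,170:470];cv2.imwrite('pics/w18c.png',cv2.resize(im,None,fx=2.6,fy=2.6))
"
```

```text
t 22.0 tcp [0.4675 0.3144 0.0743] yaw -8.64 toolz [ 0.15   0.989 -0.001] down [-0.001 -0.001 -1.   ] w 0.0856 F [1.1 0.2 0.1]
```

View pics/w18c.png

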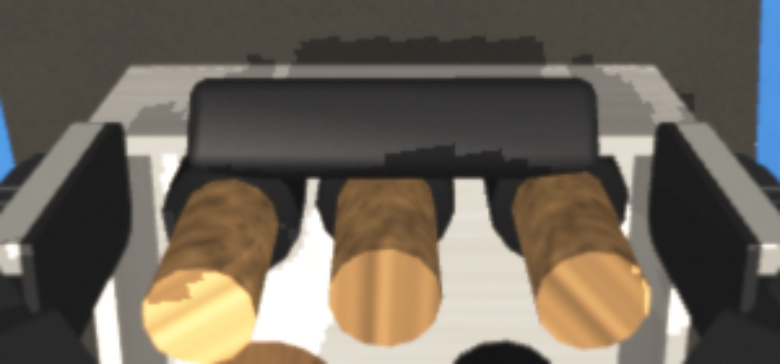

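>>> send_rows:
  plan:
    - [0.1,1.0,0.1,0,1]
    - [0,0.8,0,0,1]
    - [0,0,0,0,1]

```text
clock: 22.42
tcp_pos: [0.4686, 0.3151, 0.0562]
orientation: [-1.569, 0.12, -0.117]
contact_force: [-0.5, -0.8, -0.9]
grip_width: 0.0853
```

```bash
python3 go.py; python3 -c "
from h import *
f=cap('wrist','w19.png')
t=r.get_obs()['tcp_pos']
c=np.array([.4488,.2005]);y=np.radians(-98.6);X=np.array([np.cos(y),np.sin(y)]);Y=np.array([-X[1],X[0]])
P=[]
for yy in(-.035,.035):
  for n in(-.008,.008):
    l=np.array([-.1075-.0125+.866*n,.079+.0217+.5*n]);w=c+X*l[0]+Y*yy;P.append([*w,l[1]+.003])
print(proj(f,P).round(0))
"
```

```text
t 22.425 tcp [0.4686 0.3151 0.0562] yaw -8.64 toolz [ 0.15   0.989 -0.001] down [-0.002 -0.001 -1.   ] w 0.0853 F [-0.5 -0.8 -0.9]
[[223. 265.]
 [220. 308.]
 [402. 265.]
 [405. 308.]]
```

View pics/w19.png

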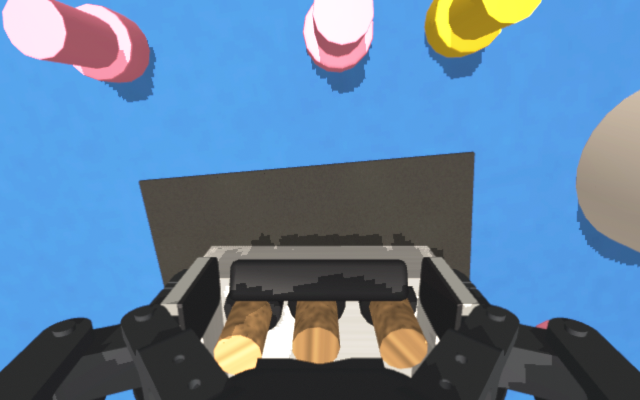

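```bash
python3 -c "
from h import *
f=cap('wrist')
o=r.get_obs();t=o['tcp_pos'];Rm=R.from_rotvec(o['orientation']).as_matrix()
for k in (.014,0,-.01,-.02,-.03,-.04,-.05):
  for zz in(0.011,):
    a=proj(f,[t+Rm@np.array([s*.0425,k,zz]) for s in(-1,1)]).round(0);print(k,zz,a.tolist(), 'z',t[2]-k)
im=cv2.imread('pics/w19.png')[230:390,130:500];cv2.imwrite('pics/w19c.png',cv2.resize(im,None,fx=2.15,fy=2.15,interpolation=cv2.INTER_CUBIC))
"
```

```text
0.014 0.011 [[243.0, 217.0], [396.0, 217.0]] z 0.04301868782800696
0 0.011 [[237.0, 225.0], [402.0, 225.0]] z 0.05701868782800696
-0.01 0.011 [[232.0, 233.0], [407.0, 233.0]] z 0.06701868782800696
-0.02 0.011 [[227.0, 241.0], [413.0, 241.0]] z 0.07701868782800696
-0.03 0.011 [[220.0, 250.0], [419.0, 250.0]] z 0.08701868782800695
-0.04 0.011 [[213.0, 260.0], [426.0, 260.0]] z 0.09701868782800696
-0.05 0.011 [[205.0, 272.0], [434.0, 272.0]] z 0.10701868782800697
```

View pics/w19c.png

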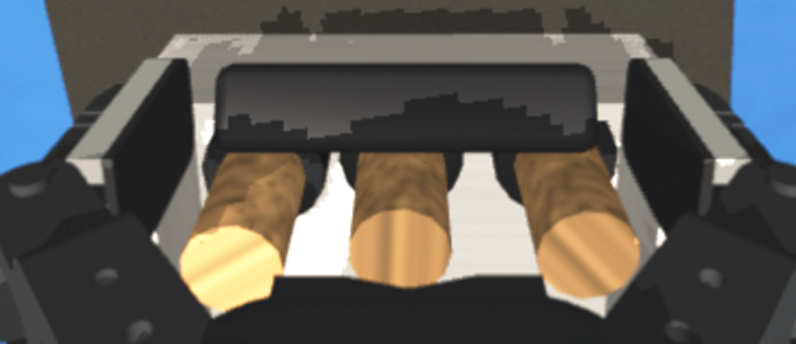

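>>> send_rows:
  plan:
    - [0,0.6,0,0,1]
    - [0,0,0,0,1]

```text
clock: 22.78
tcp_pos: [0.469, 0.3153, 0.0508]
orientation: [-1.568, 0.119, -0.118]
contact_force: [0.4, 0.9, 1.2]
grip_width: 0.0854
```

>>> send_rows:
  plan:
    - [0,0.5,0,0,1]
    - [0,0,0,0,1]

```text
clock: 23.02
tcp_pos: [0.469, 0.3154, 0.0458]
orientation: [-1.568, 0.119, -0.118]
contact_force: [0.4, -0.0, 0.1]
grip_width: 0.0857
```

```bash
python3 go.py; python3 -c "
from h import *
f=cap('wrist','w20.png');cap('side','s20.png')
im=cv2.imread('pics/s20.png')[200:355,250:410];cv2.imwrite('pics/s20c.png',cv2.resize(im,None,fx=4,fy=3.8,interpolation=cv2.INTER_CUBIC))
im=cv2.imread('pics/w20.png')[230:400,130:500];cv2.imwrite('pics/w20c.png',cv2.resize(im,None,fx=2.15,fy=2.15,interpolation=cv2.INTER_CUBIC))
"
```

```text
t 23.025 tcp [0.469  0.3154 0.0458] yaw -8.65 toolz [ 0.15   0.989 -0.001] down [-0.001 -0.    -1.   ] w 0.0857 F [ 0.4 -0.   0.1]
```

View pics/w20c.png

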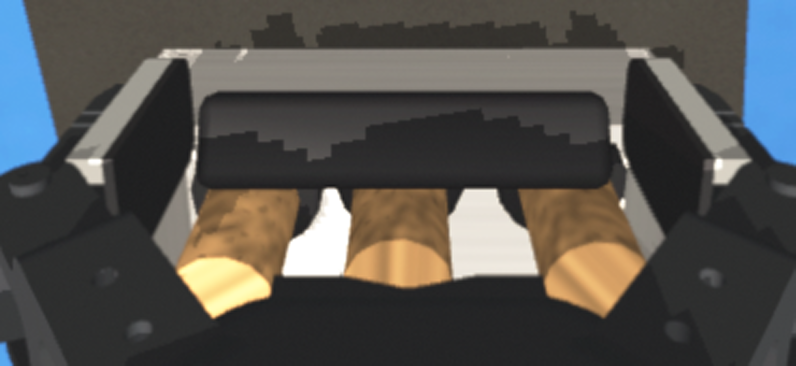

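View pics/s20c.png

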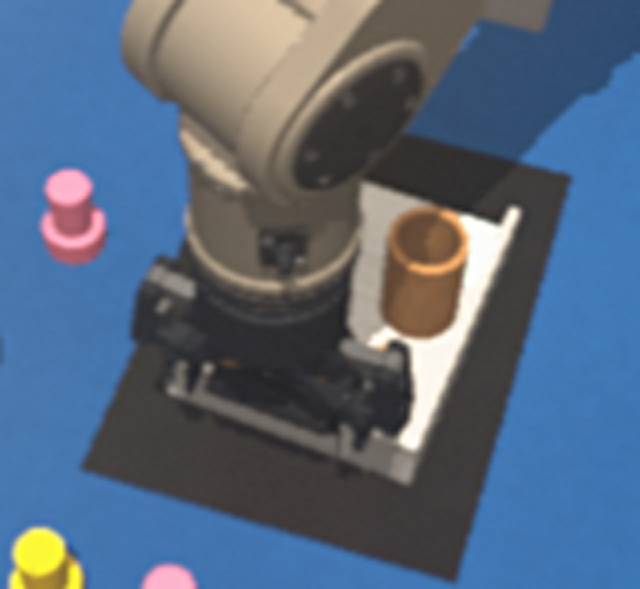

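>>> send_rows:
  plan:
    - [0,0,0,0,0.7]
    - [0,0,0,0,0.6]
    - [0,0,0,0,0.6]
    - [0,0,0,0,0.6]
  force: 120

```text
clock: 23.62
tcp_pos: [0.4696, 0.3166, 0.0471]
orientation: [-1.566, 0.118, -0.119]
contact_force: [-0.7, 1.4, 5.4]
grip_width: 0.0679
```

```bash
python3 go.py; python3 -c "
from h import *
f=cap('wrist','w21.png')
im=cv2.imread('pics/w21.png')[230:400,130:500];cv2.imwrite('pics/w21c.png',cv2.resize(im,None,fx=2.15,fy=2.15,interpolation=cv2.INTER_CUBIC))
"
```

```text
t 23.625 tcp [0.4696 0.3166 0.0471] yaw -8.63 toolz [0.15  0.989 0.002] down [ 0.001  0.001 -1.   ] w 0.0679 F [-0.7  1.4  5.4]
```

View pics/w21c.png

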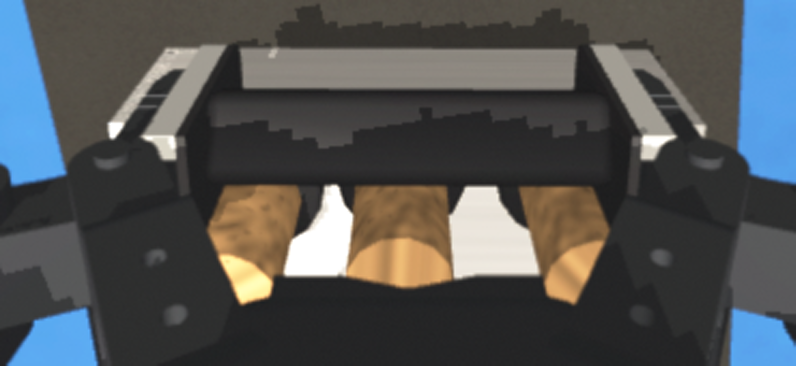

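>>> send_rows:
  plan:
    - [0,-0.5,0,0,0.6]
    - [0,-1,0,0,0.6]
    - [0,-1,0,0,0.6]
    - [0,0,0,0,0.6]
  force: 120

```text
clock: 24.18
tcp_pos: [0.4699, 0.316, 0.0723]
orientation: [-1.566, 0.117, -0.12]
contact_force: [0.0, 1.1, -3.5]
grip_width: 0.0682
```

```bash
python3 go.py; python3 -c "
from h import *
f=cap('wrist','w22.png');cap('side','s22.png')
im=cv2.imread('pics/s22.png')[200:355,250:410];cv2.imwrite('pics/s22c.png',cv2.resize(im,None,fx=4,fy=3.8,interpolation=cv2.INTER_CUBIC))
"
```

```text
t 24.175 tcp [0.4699 0.316  0.0723] yaw -8.66 toolz [0.151 0.989 0.001] down [ 0.002  0.001 -1.   ] w 0.0682 F [ 0.   1.1 -3.5]
```

View pics/s22c.png

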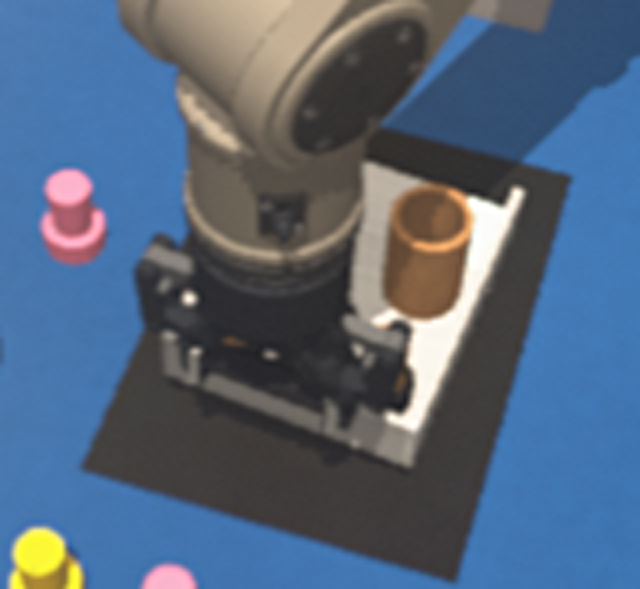

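View pics/w22.png

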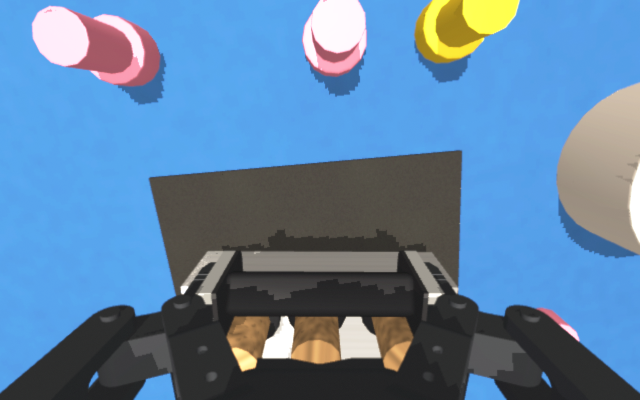

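>>> send_rows:
  plan:
    - [0,-1,0,0,0.6]
    - [0,-1.5,0,0,0.6]
    - [0,-2,0,0,0.6]
    - [0,-2,0,0,0.6]
    - [0,-2.5,0,0,0.6]
    - [0,-2.5,0,0,0.6]
    - [0,-2.5,0,0,0.6]
    - [0,-2.5,0,0,0.6]
    - [0,-2,0,0,0.6]
    - [0,-1.5,0,0,0.6]
    - [0,-1,0,0,0.6]
    - [0,0,0,0,0.6]
  force: 120

```text
clock: 25.78
tcp_pos: [0.4694, 0.3158, 0.2818]
orientation: [-1.567, 0.118, -0.119]
contact_force: [0.4, 0.4, -4.4]
grip_width: 0.0683
```

```bash
python3 go.py .495 -.045 .285; python3 -c "
from h import *
f=cap('wrist','w23.png');cap('side','s23.png')
im=cv2.imread('pics/s23.png')[100:355,230:450];cv2.imwrite('pics/s23c.png',cv2.resize(im,None,fx=2.3,fy=2.3,interpolation=cv2.INTER_CUBIC))
"
```

```text
t 25.775 tcp [0.4694 0.3158 0.2818] yaw -8.65 toolz [0.15  0.989 0.001] down [ 0.001  0.001 -1.   ] w 0.0683 F [ 0.4  0.4 -4.4]
shift cm [  7.96  -0.34 -35.28] spin None
```

View pics/s23c.png

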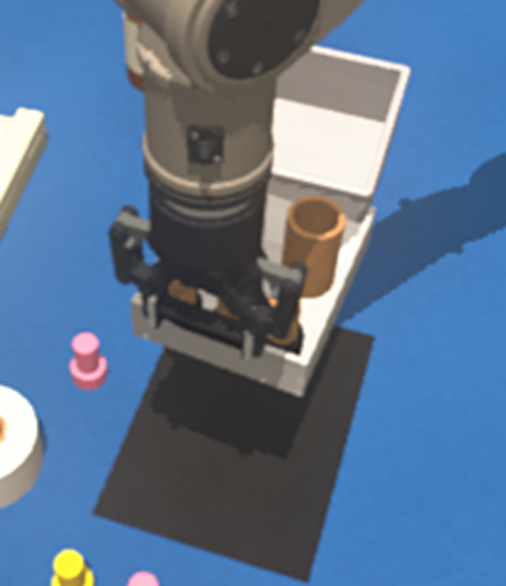

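View pics/w23.png

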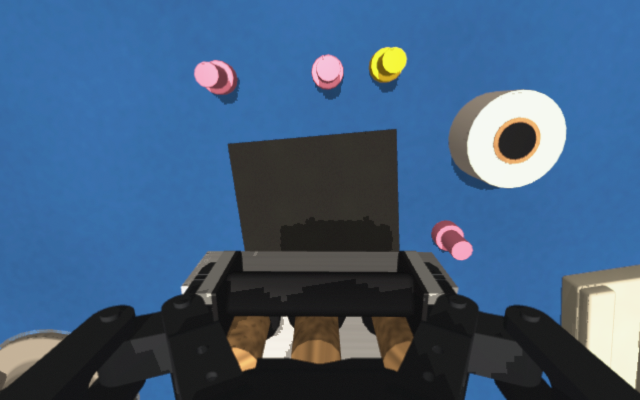

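>>> send_rows:
  plan:
    - [0.2,0,-1,0,0.6]
    - [0.4,0,-2,0,0.6]
    - [0.6,0,-3,0,0.6]
    - [0.8,0,-3.5,0,0.6]
    - [0.8,0,-3.5,0,0.6]
    - [0.8,0,-3.5,0,0.6]
    - [0.8,0,-3.5,0,0.6]
    - [0.8,0,-3.5,0,0.6]
    - [0.8,0,-3.5,0,0.6]
    - [0.8,0,-3.5,0,0.6]
    - [0.6,0,-2.5,0,0.6]
    - [0.5,0,-1.5,0,0.6]

```text
clock: 27.38
tcp_pos: [0.4947, -0.0394, 0.2807]
orientation: [-1.568, 0.122, -0.119]
contact_force: [0.3, -0.0, -3.9]
grip_width: 0.0683
```

>>> send_rows:
  plan:
    - [0.1,0,-0.8,0,0.6]
    - [0,0,0,0,0.6]
    - [0,0,0,0,0.6]

```text
clock: 27.75
tcp_pos: [0.4952, -0.0443, 0.2812]
orientation: [-1.567, 0.117, -0.117]
contact_force: [-0.5, 0.2, -4.3]
grip_width: 0.0681
```

```bash
python3 go.py .495 -.045 .285; python3 -c "
from h import *
f=cap('wrist','w24.png');cap('side','s24.png');cap('top','t24.png')
"
```

```text
t 27.75 tcp [ 0.4952 -0.0443  0.2812] yaw -8.55 toolz [0.149 0.989 0.   ] down [-0.  0. -1.] w 0.0681 F [-0.5  0.2 -4.3]
shift cm [-0.01 -0.38 -0.08] spin None
```

View pics/s24.png

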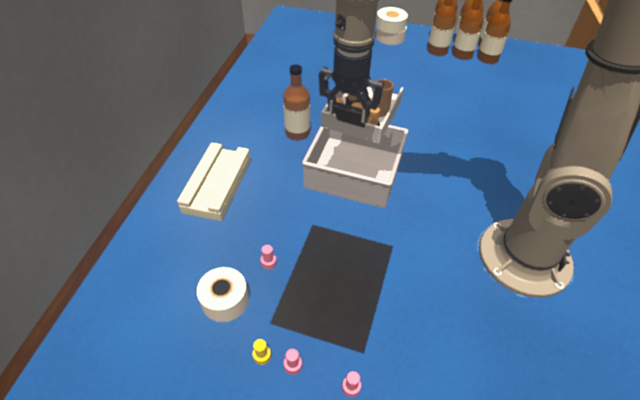

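View pics/t24.png

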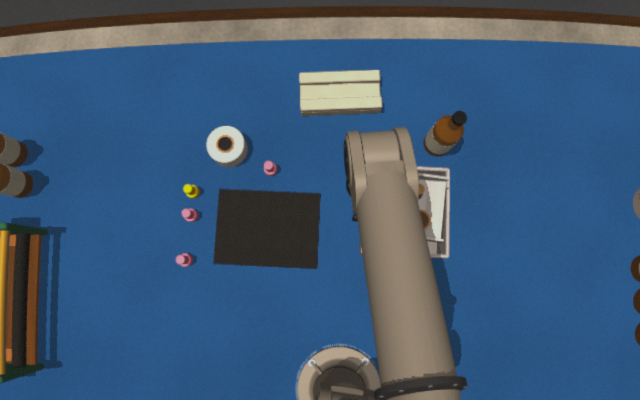

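>>> send_rows:
  plan:
    - [0,0,0,0,0.6]
    - [0,0,0,0,0.6]
    - [0,0,0,0,0.6]
    - [0,0,0,0,0.6]
  force: 20

```text
clock: 28.4
tcp_pos: [0.4952, -0.0455, 0.2812]
orientation: [-1.568, 0.119, -0.119]
contact_force: [-0.1, 0.6, -3.7]
grip_width: 0.0679
```

```bash
python3 go.py ; python3 -c "
from h import *
f=cap('wrist','w25.png');cap('side','s25.png')
im=cv2.imread('pics/s25.png')[40:220,260:440];cv2.imwrite('pics/s25c.png',cv2.resize(im,None,fx=3.2,fy=3.2,interpolation=cv2.INTER_CUBIC))
"
```

```text
t 28.4 tcp [ 0.4952 -0.0455  0.2812] yaw -8.65 toolz [ 0.15   0.989 -0.   ] down [-0. -0. -1.] w 0.0679 F [-0.1  0.6 -3.7]
```

View pics/s25c.png

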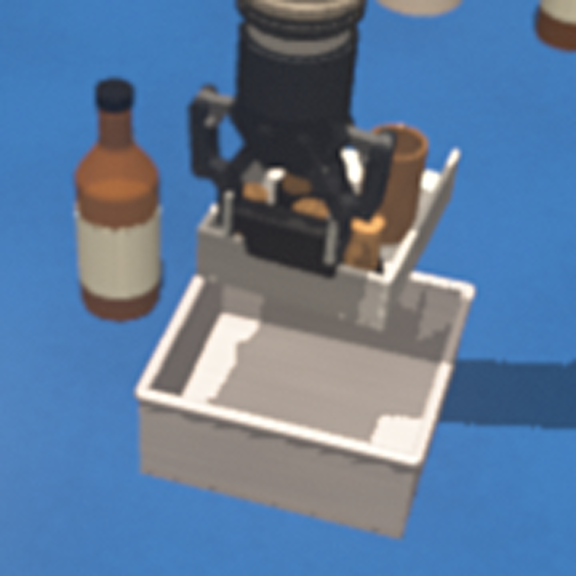

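View pics/w25.png

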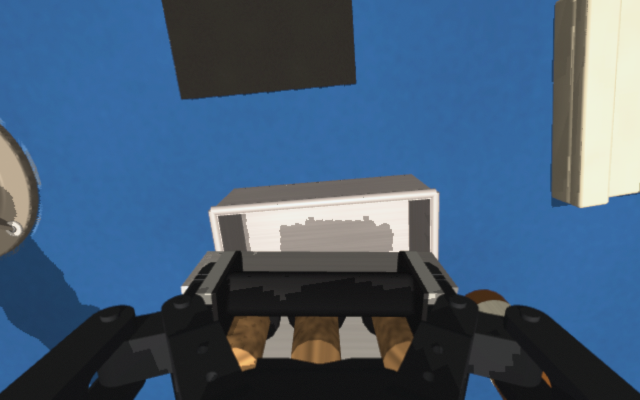

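>>> send_rows:
  plan:
    - [0,0,0,0,0.78]
    - [0,0,0,0,0.78]
    - [0,0,0,0,0.79]
    - [0,0,0,0,0.79]
  force: 20

```text
clock: 29.0
tcp_pos: [0.4953, -0.0455, 0.2812]
orientation: [-1.568, 0.119, -0.119]
contact_force: [-0.2, 0.4, -2.8]
grip_width: 0.0683
```

```bash
python3 go.py ; python3 -c "
from h import *
f=cap('wrist','w26.png');cap('side','s26.png')
im=cv2.imread('pics/s26.png')[40:220,260:440];cv2.imwrite('pics/s26c.png',cv2.resize(im,None,fx=3.2,fy=3.2,interpolation=cv2.INTER_CUBIC))
a=cv2.imread('pics/w25.png').astype(int);b=cv2.imread('pics/w26.png').astype(int);print(abs(a-b).mean())
a=cv2.imread('pics/s25.png').astype(int);b=cv2.imread('pics/s26.png').astype(int);print(abs(a-b).mean(),abs(cv2.imread('pics/s24.png').astype(int)-a).mean())
"
```

```text
t 29.0 tcp [ 0.4953 -0.0455  0.2812] yaw -8.65 toolz [ 0.15   0.989 -0.   ] down [ 0. -0. -1.] w 0.0683 F [-0.2  0.4 -2.8]
0.5682057291666667
0.5949296875 0.6752109375
```

View pics/s26c.png

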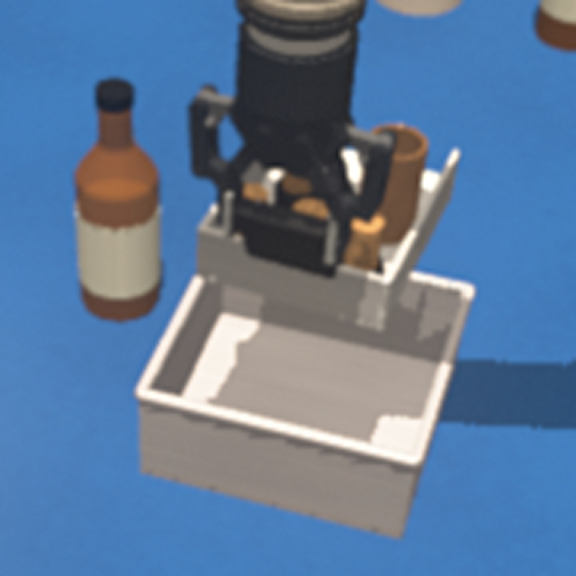

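>>> send_rows:
  plan:
    - [0,0,0,0,0.8]
    - [0,0,0,0,0.8]

```text
clock: 29.35
tcp_pos: [0.4952, -0.0455, 0.2812]
orientation: [-1.568, 0.119, -0.119]
contact_force: [-0.4, 0.9, -3.7]
grip_width: 0.0688
```

```bash
python3 go.py ; python3 -c "
from h import *
cap('side','s27.png');o=r.get_obs();print(o['moment'],o['grip_width'])
a=cv2.imread('pics/s26.png').astype(int);b=cv2.imread('pics/s27.png').astype(int);print(abs(a-b).mean())"
```

```text
t 29.35 tcp [ 0.4952 -0.0455  0.2812] yaw -8.65 toolz [ 0.15   0.989 -0.   ] down [ 0. -0. -1.] w 0.0688 F [-0.4  0.9 -3.7]
[ 0.31666375 -0.04408541 -0.00448079] 0.06866589001381919
0.6020091145833333
```

>>> send_rows:
  plan:
    - [0,0,0,0,0.805]
    - [0,0,0,0,0.805]

```text
clock: 29.65
tcp_pos: [0.4952, -0.0454, 0.2812]
orientation: [-1.568, 0.118, -0.119]
contact_force: [-0.6, -0.3, -4.4]
grip_width: 0.0692
```

```bash
python3 go.py ; python3 -c "
from h import *
cap('side','s28.png');o=r.get_obs();print(o['moment'],o['grip_width'])
a=cv2.imread('pics/s26.png').astype(int);b=cv2.imread('pics/s28.png').astype(int);print(abs(a-b).mean())"
```

```text
t 29.65 tcp [ 0.4952 -0.0454  0.2812] yaw -8.65 toolz [ 0.15   0.989 -0.   ] down [ 0. -0. -1.] w 0.0692 F [-0.6 -0.3 -4.4]
[ 0.34147137 -0.10029355 -0.02588174] 0.06882325869017342
0.60963671875
```

>>> send_rows:
  plan:
    - [0,0,0,0,0.81]
    - [0,0,0,0,0.81]

```text
clock: 29.95
tcp_pos: [0.4952, -0.0455, 0.2812]
orientation: [-1.568, 0.119, -0.119]
contact_force: [-0.4, -0.5, -3.8]
grip_width: 0.0695
```

```bash
python3 go.py ; python3 -c "
from h import *
cap('side','s29.png');o=r.get_obs();print(o['moment'],o['grip_width'])
a=cv2.imread('pics/s26.png').astype(int);b=cv2.imread('pics/s29.png').astype(int);print(abs(a-b).mean())"
```

```text
t 29.95 tcp [ 0.4952 -0.0455  0.2812] yaw -8.65 toolz [0.15  0.989 0.   ] down [ 0. -0. -1.] w 0.0695 F [-0.4 -0.5 -3.8]
[ 0.36866424 -0.02445558 -0.01851399] 0.06932480397892317
0.6200638020833333
```

>>> send_rows:
  plan:
    - [0,0,0,0,0.815]
    - [0,0,0,0,0.815]

```text
clock: 30.25
tcp_pos: [0.4952, -0.0456, 0.2812]
orientation: [-1.568, 0.119, -0.119]
contact_force: [-0.2, -0.5, -4.3]
grip_width: 0.0697
```

```bash
python3 go.py ; python3 -c "
from h import *
cap('side','s30.png');o=r.get_obs();print(o['moment'],o['grip_width'])
a=cv2.imread('pics/s26.png').astype(int);b=cv2.imread('pics/s30.png').astype(int);print(abs(a-b).mean())
im=cv2.imread('pics/s30.png')[40:220,260:440];cv2.imwrite('pics/s30c.png',cv2.resize(im,None,fx=3.2,fy=3.2,interpolation=cv2.INTER_CUBIC))"
```

```text
t 30.25 tcp [ 0.4952 -0.0456  0.2812] yaw -8.65 toolz [ 0.15   0.989 -0.   ] down [-0. -0. -1.] w 0.0697 F [-0.2 -0.5 -4.3]
[ 0.27545277 -0.04444641  0.02903525] 0.06956698112246969
1.2579921875
```

View pics/s30c.png

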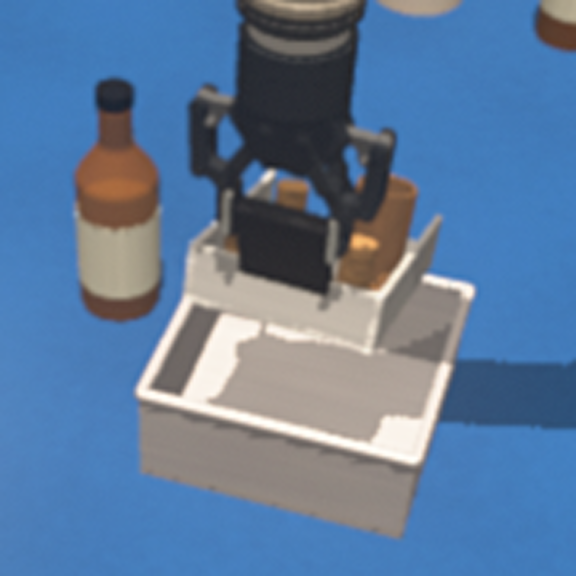

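>>> send_rows:
  plan:
    - [0,0,0,0,0.815]
    - [0,0,0,0,0.815]

```text
clock: 30.55
tcp_pos: [0.4952, -0.0454, 0.2812]
orientation: [-1.568, 0.118, -0.118]
contact_force: [-0.1, -0.6, -4.2]
grip_width: 0.0698
```

```bash
python3 go.py ; python3 -c "
from h import *
cap('side','s31.png');o=r.get_obs();print(o['moment'],o['grip_width'])
im=cv2.imread('pics/s31.png')[40:220,260:440];cv2.imwrite('pics/s31c.png',cv2.resize(im,None,fx=3.2,fy=3.2,interpolation=cv2.INTER_CUBIC))"
```

```text
t 30.55 tcp [ 0.4952 -0.0454  0.2812] yaw -8.64 toolz [ 0.15   0.989 -0.   ] down [-0. -0. -1.] w 0.0698 F [-0.1 -0.6 -4.2]
[ 0.25107399 -0.08359828  0.01226768] 0.06965576682600678
```

View pics/s31c.png

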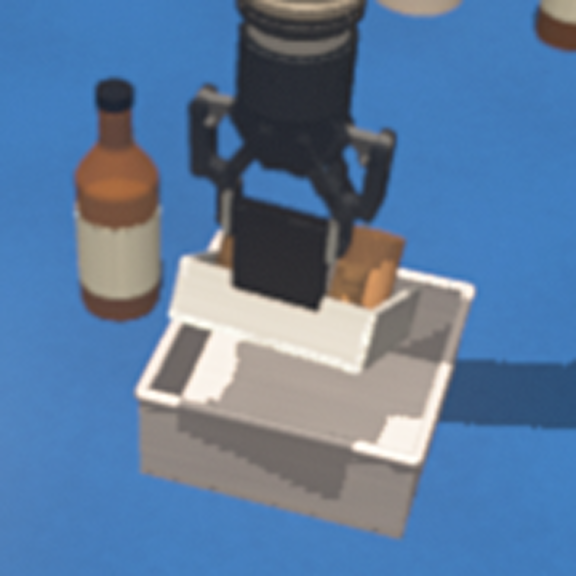

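Rotating well, about 40°, and the contents are still inside. Continue.

>>> send_rows:
  plan:
    - [0,0,0,0,0.815]
    - [0,0,0,0,0.815]
    - [0,0,0,0,0.815]
    - [0,0,0,0,0.815]

```text
clock: 31.1
tcp_pos: [0.4953, -0.0455, 0.2813]
orientation: [-1.568, 0.118, -0.119]
contact_force: [-0.4, 0.9, -3.3]
grip_width: 0.0695
```

```bash
python3 go.py ; python3 -c "
from h import *
cap('side','s32.png');o=r.get_obs();print(o['moment'],o['grip_width'])
im=cv2.imread('pics/s32.png')[40:220,260:440];cv2.imwrite('pics/s32c.png',cv2.resize(im,None,fx=3.2,fy=3.2,interpolation=cv2.INTER_CUBIC))"
```

```text
t 31.1 tcp [ 0.4953 -0.0455  0.2813] yaw -8.64 toolz [ 0.15   0.989 -0.   ] down [ 0. -0. -1.] w 0.0695 F [-0.4  0.9 -3.3]
[ 0.17331963 -0.01299058  0.03118931] 0.07012575855714111
```

View pics/s32c.png

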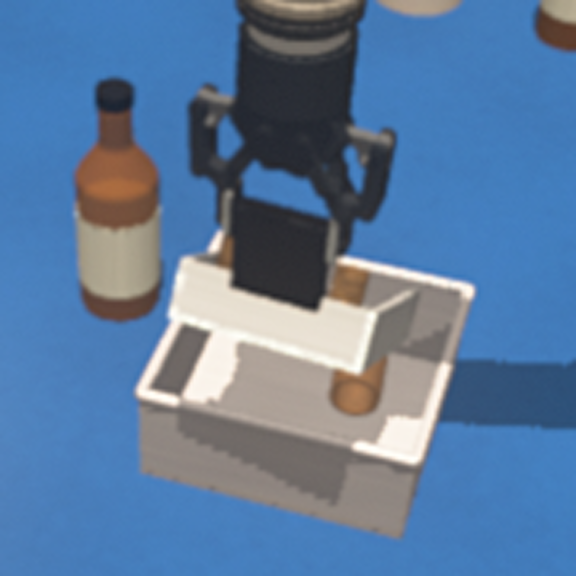

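>>> send_rows:
  plan:
    - [0,0,0,0,0.818]
    - [0,0,0,0,0.818]

```text
clock: 31.4
tcp_pos: [0.4953, -0.0455, 0.2812]
orientation: [-1.568, 0.118, -0.119]
contact_force: [-0.8, -0.1, -2.7]
grip_width: 0.0702
```

```bash
python3 go.py ; python3 -c "
from h import *
cap('side','s33.png');cap('wrist','w33.png');cap('top','t33.png');o=r.get_obs();print(o['moment'],o['grip_width'])
im=cv2.imread('pics/s33.png')[40:220,260:440];cv2.imwrite('pics/s33c.png',cv2.resize(im,None,fx=3.2,fy=3.2,interpolation=cv2.INTER_CUBIC))
im=cv2.imread('pics/t33.png')[130:280,330:480];cv2.imwrite('pics/t33c.png',cv2.resize(im,None,fx=3.2,fy=3.2,interpolation=cv2.INTER_CUBIC))"
```

```text
t 31.4 tcp [ 0.4953 -0.0455  0.2812] yaw -8.65 toolz [0.15  0.989 0.   ] down [ 0. -0. -1.] w 0.0702 F [-0.8 -0.1 -2.7]
[ 0.16235859 -0.02065344  0.01319286] 0.07012216666706507
```

View pics/s33c.png

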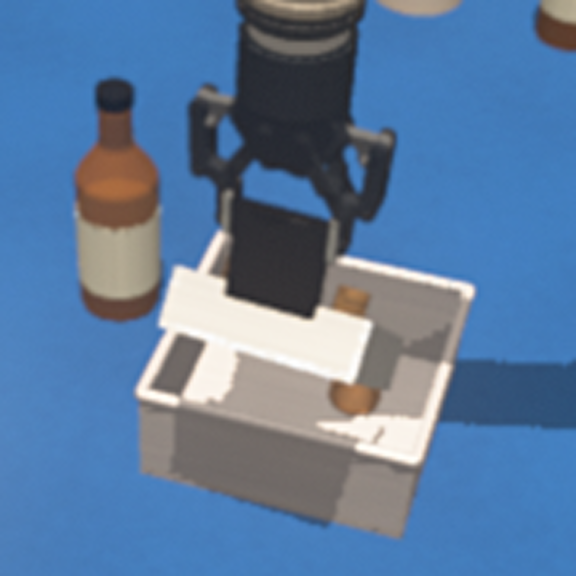

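View pics/w33.png

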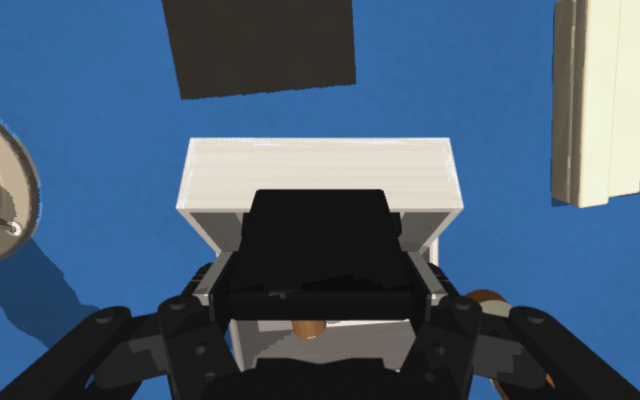

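View pics/t33c.png

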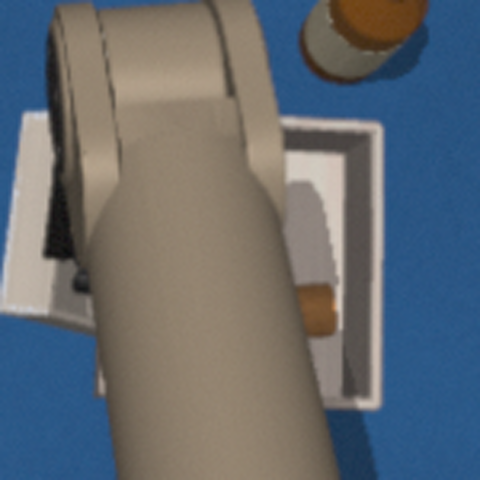

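>>> send_rows:
  plan:
    - [0,0,0,0,0.818]
    - [0,0,0,0,0.6]
    - [0,0,0,0,0.6]
    - [0,-2,0,0,0.6]
    - [0,-3,0,0,0.6]
    - [0,-3,0,0,0.6]
    - [0,-1,0,0,0.6]
    - [0,0,0,0,0.6]
  force: 120

```text
clock: 32.55
tcp_pos: [0.4953, -0.0455, 0.3711]
orientation: [-1.568, 0.118, -0.119]
contact_force: [0.4, -0.4, -3.0]
grip_width: 0.0677
```

```bash
python3 go.py ; python3 -c "
from h import *
cap('side','s34.png');cap('wrist','w34.png');o=r.get_obs();print(o['moment'],o['grip_width'])
im=cv2.imread('pics/s34.png')[20:220,260:440];cv2.imwrite('pics/s34c.png',cv2.resize(im,None,fx=3,fy=3,interpolation=cv2.INTER_CUBIC))"
```

```text
t 32.55 tcp [ 0.4953 -0.0455  0.3711] yaw -8.65 toolz [0.15  0.989 0.   ] down [ 0.001 -0.    -1.   ] w 0.0677 F [ 0.4 -0.4 -3. ]
[-0.00633183  0.02179864  0.01617297] 0.0678290188091681
```

View pics/s34c.png

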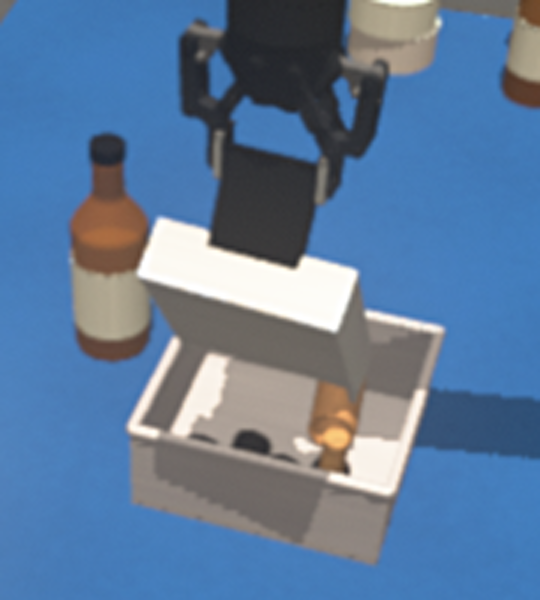

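View pics/w34.png

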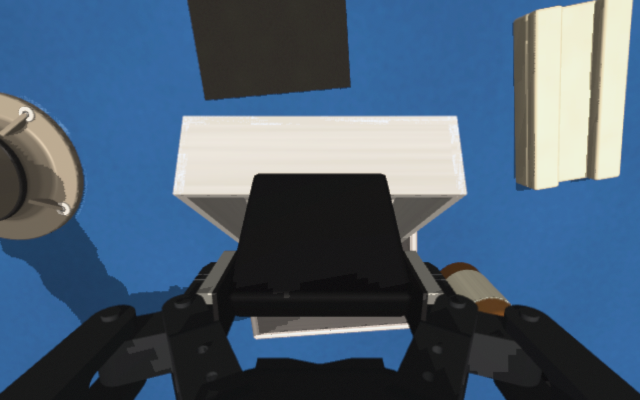

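```bash
cat > fit.py <<'E'
from h import *
def model(tcp,yaw,th,P,px=-.114,pz=.085):
    # tray points (x,y,z) rotated lip-down by th about pivot (px,pz); pivot at tcp+(0,0,.041)
    y=np.radians(yaw-90);X=np.array([np.cos(y),np.sin(y),0]);Y=np.array([-X[1],X[0],0]);Z=np.array([0,0,1.])
    P=np.array(P,float);dx=P[:,0]-px;dz=P[:,2]-pz;c,s=np.cos(th),np.sin(th)
    u=dx*c+dz*s; w=-dx*s+dz*c
    return np.array(tcp)+np.array([0,0,.041])+np.outer(u,X)+np.outer(P[:,1],Y)+np.outer(w,Z)
E
python3 - <<'E'
from fit import *
from scipy.optimize import least_squares
f=cap('side');o=r.get_obs();t=o['tcp_pos']
# tray y: lip toward -y world, X=-y => Y=+x world ; image left in side = +x? 
obs=np.array([(160,218),(358,270),(335,330),(140,278)])/3+np.array([260,20])
P=[(-.09,.075,.045),(-.09,-.075,.045),(-.09,-.075,0),(-.09,.075,0)]
for deg in(50,60,70): print(deg,(proj(f,model(t,-8.65,np.radians(deg),P))-obs).round(1).tolist())
g=lambda v:(proj(f,model(t,-8.65,v[0],P,v[1],v[2]))-obs).ravel()
s=least_squares(g,[1.,-.114,.085]);print(np.degrees(s.x[0]),s.x,s.fun.round(1))
L=model(t,-8.65,s.x[0],[(.09,0,0),(.09,0,.019),(-.09,0,0)],s.x[1],s.x[2]);print(L)
E
```

```text
50 [[0.8, -1.9], [0.4, -1.8], [1.4, -1.4], [1.0, -2.2]]
60 [[-0.6, -1.4], [-0.5, -1.1], [0.0, -1.6], [-1.3, -2.8]]
70 [[-1.9, -1.4], [-1.3, -1.0], [-1.0, -3.2], [-3.3, -4.6]]
52.40312459385808 [ 0.91460706 -0.11470119  0.08866729] [-0.  -0.  -0.4  0.2  0.5  0.4 -0.  -0.6]
[[ 0.48631624 -0.09951953  0.19444385]
 [ 0.48405213 -0.11440244  0.20603578]
 [ 0.50283272  0.00904969  0.33706197]]
```

>>> send_rows:
  plan:
    - [-0.4,0,1,0,0.6]
    - [-0.8,0,2,0,0.6]
    - [-1.2,0,3,0,0.6]
    - [-1.4,0,3.5,0,0.6]
    - [-1.4,0,3.5,0,0.6]
    - [-1.2,0,3,0,0.6]
    - [-1,0,2.5,0,0.6]
    - [-0.4,0,1.2,0,0.6]
    - [0,2,0,0,0.6]
    - [0,3,0,0,0.6]
    - [0,3,0,0,0.6]
    - [0,3,0,0,0.6]
  force: 120

```text
clock: 34.2
tcp_pos: [0.4478, 0.1605, 0.26]
orientation: [-1.568, 0.119, -0.119]
contact_force: [-0.2, 0.8, -1.9]
grip_width: 0.0681
```

>>> send_rows:
  plan:
    - [0,3,0,0,0.6]
    - [0,2,0,0,0.6]
    - [0,1,0,0,0.6]
    - [0,0,0,0,0.6]
    - [0,0,0,0,0.6]

```text
clock: 34.83
tcp_pos: [0.4484, 0.1613, 0.202]
orientation: [-1.567, 0.118, -0.12]
contact_force: [0.2, -0.3, -2.0]
grip_width: 0.0674
```

```bash
python3 go.py ; python3 -c "
from fit import *
f=cap('side','s35.png');cap('wrist','w35.png');t=r.get_obs()['tcp_pos']
print(model(t,-8.65,np.radians(52.4),[(.09,0,0),(-.09,0,0)],-.1147,.0887))
im=cv2.imread('pics/s35.png')[100:360,230:430];cv2.imwrite('pics/s35c.png',cv2.resize(im,None,fx=2.3,fy=2.3,interpolation=cv2.INTER_CUBIC))"
```

```text
t 34.825 tcp [0.4484 0.1613 0.202 ] yaw -8.66 toolz [0.15  0.989 0.001] down [ 0.001  0.    -1.   ] w 0.0674 F [ 0.2 -0.3 -2. ]
[[0.44012849 0.10725382 0.02675147]
 [0.45664613 0.21583073 0.16936361]]
```

View pics/s35c.png

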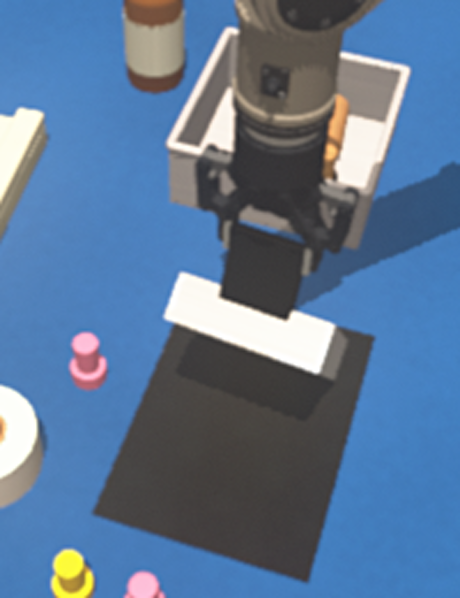

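>>> send_rows:
  plan:
    - [0,1,0,0,0.6]
    - [0,1,0,0,0.6]
    - [0,0.5,0,0,0.6]
    - [0,0.2,0,0,0.6]
    - [0,0,0,0,0.6]
  force: 20

```text
clock: 35.55
tcp_pos: [0.449, 0.1654, 0.179]
orientation: [-1.563, 0.115, -0.121]
contact_force: [-10.0, 4.2, 41.4]
grip_width: 0.0681
```

>>> send_rows:
  plan:
    - [0,0.3,1.1,0,0.6]
    - [0,0.4,1.1,0,0.6]
    - [0,0.5,1.1,0,0.6]
    - [0,0.5,1.1,0,0.6]
    - [0,0,0,0,0.6]

```text
clock: 36.17
tcp_pos: [0.4586, 0.2137, 0.163]
orientation: [-1.555, 0.106, -0.123]
contact_force: [-2.6, 11.2, 32.1]
grip_width: 0.0676
```

```bash
python3 go.py ; python3 -c "
from fit import *
f=cap('side','s36.png');print(r.get_obs()['moment'])
im=cv2.imread('pics/s36.png')[100:360,230:430];cv2.imwrite('pics/s36c.png',cv2.resize(im,None,fx=2.3,fy=2.3,interpolation=cv2.INTER_CUBIC))"
```

```text
t 36.175 tcp [0.4586 0.2137 0.163 ] yaw -8.4 toolz [0.146 0.989 0.014] down [ 0.012  0.012 -1.   ] w 0.0676 F [-2.6 11.2 32.1]
[ 1.95165388  1.11356726 -0.10668953]
```

View pics/s36c.png

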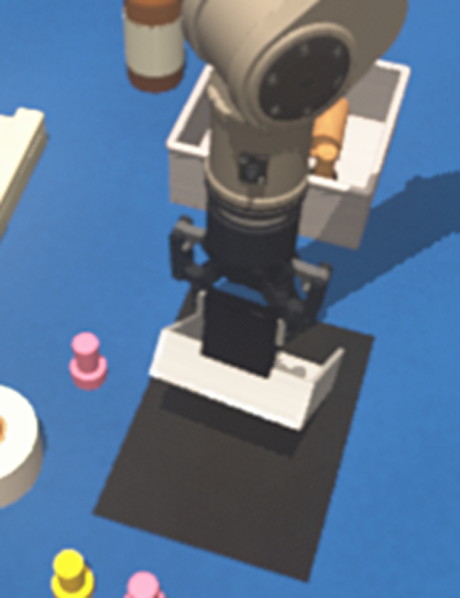

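>>> send_rows:
  plan:
    - [0,-0.6,0,0,0.78]
    - [0,0,0,0,0.8]
    - [0,0,0,0,0.8]
  force: 20

```text
clock: 36.6
tcp_pos: [0.4555, 0.2063, 0.164]
orientation: [-1.565, 0.115, -0.12]
contact_force: [-0.9, 3.7, 7.8]
grip_width: 0.0688
```

```bash
python3 go.py ; python3 -c "
from fit import *
f=cap('side','s37.png');print(r.get_obs()['moment'])
im=cv2.imread('pics/s37.png')[200:330,270:400];cv2.imwrite('pics/s37c.png',cv2.resize(im,None,fx=4.5,fy=4.5,interpolation=cv2.INTER_CUBIC))"
```

```text
t 36.6 tcp [0.4555 0.2063 0.164 ] yaw -8.58 toolz [0.149 0.989 0.003] down [ 0.003  0.003 -1.   ] w 0.0688 F [-0.9  3.7  7.8]
[ 0.75307276 -0.48410332  0.19450015]
```

View pics/s37c.png

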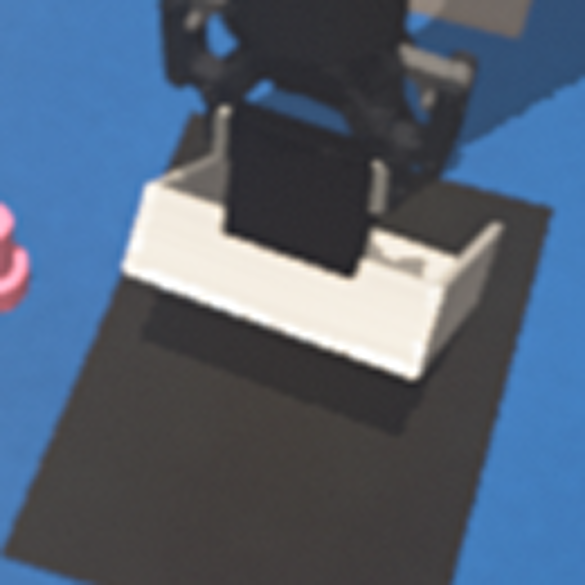

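```bash
cat > fit2.py <<'E'
from fit import *
from scipy.optimize import least_squares
import sys
def fit(f,obs,th0,px=-.1147,pz=.0887):
    t=r.get_obs()['tcp_pos']
    P=[(-.09,.075,.045),(-.09,-.075,.045),(-.09,-.075,0),(-.09,.075,0)]
    g=lambda v:np.r_[(proj(f,model(t,-8.6,v[0],P,v[1],v[2]))-obs).ravel(),(v[1]-px)*300,(v[2]-pz)*300]
    s=least_squares(g,[np.radians(th0),px,pz]);print('deg',np.degrees(s.x[0]),s.x[1:],s.fun.round(1))
    print(model(t,-8.6,s.x[0],[(.09,0,0),(-.09,0,0),(0,0,0)],s.x[1],s.x[2]).round(4).tolist())
E
python3 - <<'E'
from fit2 import *
f=cap('side')
fit(f,np.array([(150,182),(443,285),(415,380),(125,272)])/4.5+np.array([270,200]),30)
E
```

```text
deg 39.28510929549943 [-0.11699638  0.09057903] [-1.   0.1 -1.   0.6 -0.8 -1.1 -0.5 -0.9 -0.7  0.6]
[[0.4402, 0.1046, 0.0038], [0.461, 0.2423, 0.1177], [0.4506, 0.1735, 0.0608]]
```

>>> send_rows:
  plan:
    - [0,0.5,1.0,0,0.805]
    - [0,0.6,1.0,0,0.805]
    - [0,0.6,1.0,0,0.805]
    - [0,0.7,0.9,0,0.805]
    - [0,0,0,0,0.805]
  force: 20

```text
clock: 37.33
tcp_pos: [0.4613, 0.2469, 0.1403]
orientation: [-1.563, 0.115, -0.119]
contact_force: [-0.4, 7.4, 11.7]
grip_width: 0.0693
```

>>> send_rows:
  plan:
    - [0,0.8,0.9,0,0.805]
    - [0,0.8,0.9,0,0.805]
    - [0,0.8,0.8,0,0.805]
    - [0,0.8,0.8,0,0.805]
    - [0,0,0,0,0.805]

```text
clock: 37.95
tcp_pos: [0.4665, 0.2804, 0.108]
orientation: [-1.563, 0.114, -0.119]
contact_force: [0.4, 7.1, 9.9]
grip_width: 0.0691
```

```bash
python3 go.py ; python3 -c "
from fit import *
f=cap('side','s38.png');print(r.get_obs()['moment'])
im=cv2.imread('pics/s38.png')[200:330,270:400];cv2.imwrite('pics/s38c.png',cv2.resize(im,None,fx=4.5,fy=4.5,interpolation=cv2.INTER_CUBIC))"
```

```text
t 37.95 tcp [0.4665 0.2804 0.108 ] yaw -8.51 toolz [0.148 0.989 0.005] down [ 0.003  0.005 -1.   ] w 0.0691 F [0.4 7.1 9.9]
[ 0.7540512  -0.0876735   0.11175225]
```

View pics/s38c.png

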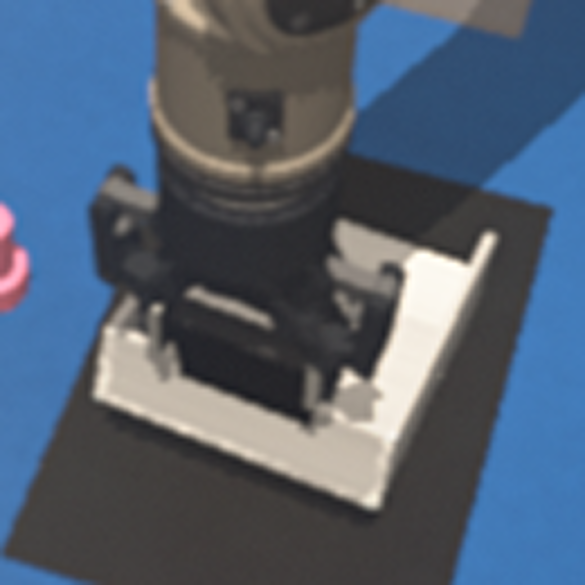

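>>> send_rows:
  plan:
    - [0,0.9,0.7,0,0.805]
    - [0,0.9,0.7,0,0.805]
    - [0,1.0,0.6,0,0.805]
    - [0,1.0,0.6,0,0.805]
    - [0,0.8,0.4,0,0.805]
    - [0,0.8,0.3,0,0.805]
    - [0,0,0,0,0.805]

```text
clock: 38.88
tcp_pos: [0.4696, 0.3085, 0.0521]
orientation: [-1.569, 0.119, -0.117]
contact_force: [-0.6, 2.5, 1.5]
grip_width: 0.0692
```

```bash
python3 go.py ; python3 -c "
from fit import *
f=cap('side','s39.png');print(r.get_obs()['moment'])
im=cv2.imread('pics/s39.png')[200:330,270:400];cv2.imwrite('pics/s39c.png',cv2.resize(im,None,fx=4.5,fy=4.5,interpolation=cv2.INTER_CUBIC))"
```

```text
t 38.875 tcp [0.4696 0.3085 0.0521] yaw -8.63 toolz [ 0.15   0.989 -0.002] down [-0.002 -0.002 -1.   ] w 0.0692 F [-0.6  2.5  1.5]
[ 0.07298464 -0.11720072  0.01593885]
```

View pics/s39c.png

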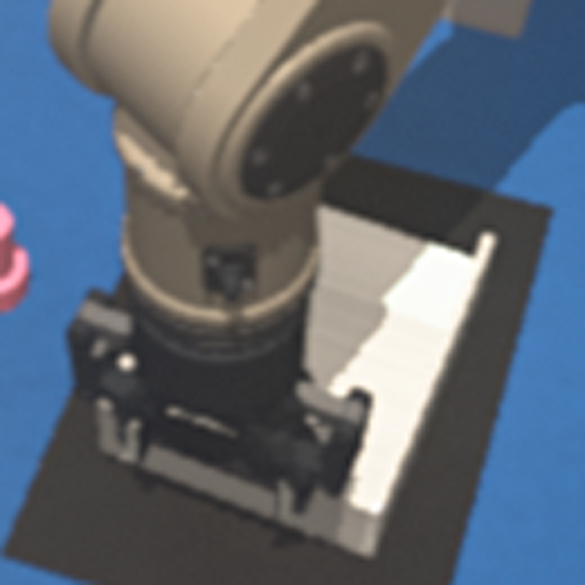

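>>> send_rows:
  plan:
    - [0,0.3,0,0,0.805]
    - [0,0.2,0,0,0.805]
    - [0,0,0,0,0.805]
    - [0,0,0,0,0.9]
    - [0,0,0,0,1]
    - [0,0,0,0,1]
    - [0,0,0,0,1]
    - [0,-2,0,0,1]
    - [0,-3,0,0,1]
    - [0,-5,0,0,1]
    - [0,-5,0,0,1]
    - [0,0,0,0,1]

```text
clock: 40.42
tcp_pos: [0.4724, 0.3112, 0.2025]
orientation: [-1.563, 0.114, -0.124]
contact_force: [0.5, -0.4, -0.7]
grip_width: 0.0848
```

```bash
python3 go.py ; python3 -c "
from fit import *
f=cap('side','s40.png');cap('wrist','w40.png')
im=cv2.imread('pics/s40.png')[200:330,270:400];cv2.imwrite('pics/s40c.png',cv2.resize(im,None,fx=4.5,fy=4.5,interpolation=cv2.INTER_CUBIC))"
```

```text
t 40.425 tcp [0.4724 0.3112 0.2025] yaw -8.66 toolz [0.151 0.989 0.005] down [ 0.007  0.004 -1.   ] w 0.0848 F [ 0.5 -0.4 -0.7]
```

View pics/s40c.png

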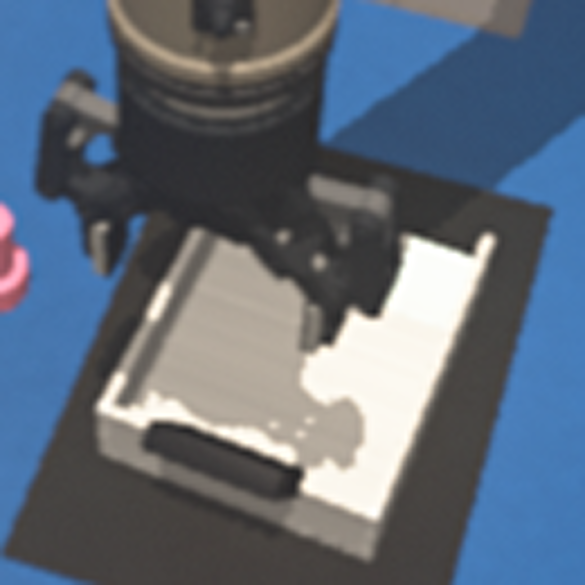

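View pics/w40.png

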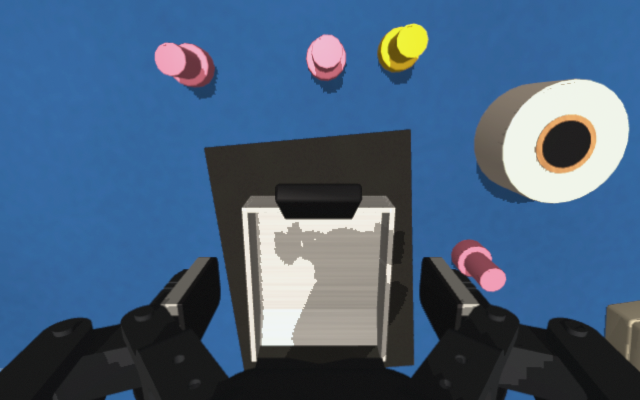

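Tray sits empty and flat. I'll move the arm clear (up, and toward the robot's left) and check everything from the top camera.

>>> send_rows:
  plan:
    - [0,-3,2,0,1]
    - [0,-3,4,0,1]
    - [0,-1,5,0,1]
    - [0,0,5,0,1]
    - [0,0,3,0,1]
    - [0,0,0,0,1]

```text
clock: 41.28
tcp_pos: [0.4969, 0.4991, 0.2649]
orientation: [-1.57, 0.119, -0.113]
contact_force: [0.0, 0.2, -0.0]
grip_width: 0.0852
```

```bash
python3 go.py ; python3 -c "
from h import *
cap('top','t41.png');cap('side','s41.png')
im=cv2.imread('pics/t41.png')[110:290,200:480];cv2.imwrite('pics/t41c.png',cv2.resize(im,None,fx=2.8,fy=2.8,interpolation=cv2.INTER_CUBIC))
im=cv2.imread('pics/s41.png')[60:360,250:420];cv2.imwrite('pics/s41c.png',cv2.resize(im,None,fx=2,fy=2,interpolation=cv2.INTER_CUBIC))"
```

```text
t 41.275 tcp [0.4969 0.4991 0.2649] yaw -8.44 toolz [ 0.147  0.989 -0.002] down [-0.004 -0.002 -1.   ] w 0.0852 F [ 0.   0.2 -0. ]
```

View pics/t41c.png

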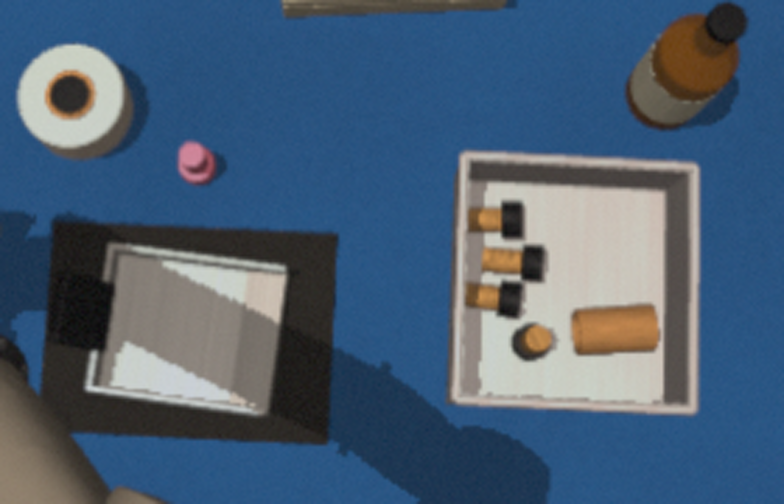

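View pics/s41c.png

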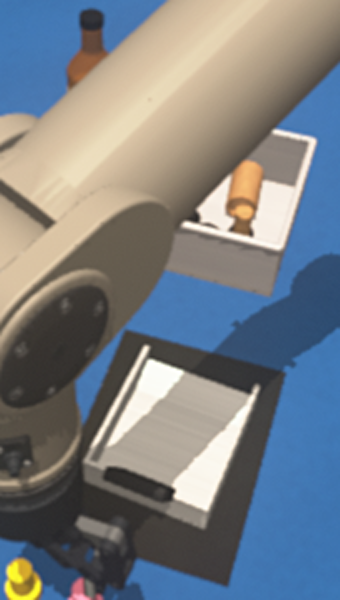

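```bash
python3 -c "
from h import *
a=cap('top','t42.png')
W=np.array([onz(a,*(np.array(q)/2.8+[200,110]),.048) for q in [(108,243),(288,266),(265,413),(88,390)]]);print(W.round(3).tolist(),W.mean(0)-[.4517,.1958,0])
x=cv2.imread('pics/t41.png').astype(int)[110:290,200:480];y=cv2.imread('pics/t42.png').astype(int)[110:290,200:480];print(abs(x-y).mean(),abs(x-y).max())
print(r.hand_in())
"
```

```text
[[0.538, 0.272, 0.048], [0.511, 0.09, 0.048], [0.365, 0.115, 0.048], [0.39, 0.291, 0.048]] [-0.00068255 -0.00354839  0.048     ]
1.739212962962963 65
the job is handed in; nothing more can be done
None
```

I handed the job in at about 41 s, with all five rejects in the scrap bin and the empty tray back on the mat. No verdict came back.

**What I did**
- **Loading:** I set the stray stopper and the label core upright on the free floor of the tray. The first try at the stopper lifted before the fingers had closed; the second held.
- **Gripping the tray:** the moves cannot lean the gripper. So I took the handle by its two side edges with the gripper vertical, instead of by its broad faces. The first close there also missed, passing just above the handle, because the fingertips stood higher than I had reckoned.
- **Tipping:** I lifted at 120 N and the tray stayed level. Over the bin I eased the jaws open until the tray swung lip-down about the grip, well past 35° (fitted at 52° afterwards).
- **Setting back:** I put the lip on the mat and lowered the handle in an arc until the tray lay flat, then released and backed away.

**Last checks**
- **Rejects:** the top view shows four stoppers and the core on the bin floor, all below the rim.
- **Tray:** it is empty and looks flat. Its centre measured about 1 mm (x) and 4 mm (y) from the mat's centre.
- **Bottle and label roll:** they look untouched, judged by eye only.
- **Arm:** it was clear of everything, with measured contact force about zero.

**Open points**
- **Contact force:** the wrist force peaked at about 41 N when the lip met the mat. I think it went through the finger pads, but I did not check whether the gripper's body was pressing.
- **At rest:** two top pictures taken at the end differed slightly (mean 1.7 grey levels, maximum 65). I took this for image noise and did not look into it, so rest was not separately confirmed.

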